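Weigh the filled grinding jar on the beam balance

ROBOT

A 6-joint arm with a two-finger parallel gripper is mounted at the origin on the work surface. World frame = base frame: x ahead of the robot, y to its left, z up, the work surface at z = 0. Lengths are in m, angles in rad, forces in N, time in s.
With the tool pointing down it reaches from about 0.425 to 0.95 m from the base axis. Payload 3.5 kg.
Tool frame: the origin (TCP) lies midway between the tips of the shut fingers; the grasp point (between the pads) lies 19 mm behind it; y points along the fingers, x is the direction in which the jaws open and shut, and the axes are right-handed (so a half turn about y gives the same grasp; the last joint's range is limited). The gripper opens to 85 mm and grips with 20 to 120 N. Pads are 22 mm wide; open, the fingers measure 114 mm over their backs; the gripper's body (76 mm by 85 mm) begins 54 mm behind the grasp point. The pads swing forward as they close: fully open they stand 13 mm farther back than shut.
Start: joints at [1.19, 0.286, 1.577, -0, 1.279, -0.15], TCP at [0.154, 0.657, 0.231] pointing down, gripper open.
Joint ranges: [-2.77, 2.77], [-0.9, 2.22], [0.21, 2.48], [-1.53, 4.67], [0.24, 2.81], [-2.84, 2.84]. Speed limits (rad/s): [2.79, 2.79, 3.14, 3.14, 3.14, 3.14].

INTERFACE

Orientations are given as a unit quaternion [x, y, z, w].
In Python, from plant import ctrl, viewer gives the robot as it stands.
- The arm moves only by the tool step_arm, never from a script. Its argument "rows" is a list of rows, each a list of 3 entries, a list of its own where there are three numbers: the turn, a rotation vector about the tool's x, y, z in degrees, then the shift along the tool's x, y, z in mm, then the closure, from 0 (fully open) to 1 (shut). A call has 1 to 10 rows; each row is the pose to reach, as a shift and turn from the pose commanded when the call began, along the tool's axes at that moment; what a row does not reach only later rows make up. A row lasts 1/12 s, in which the tool goes at most 41.7 mm and 7.16 degrees, less where a joint would pass 70% of its speed; a pose out of reach is approached as far as the arm can. A call with a gripper value outside its range is refused whole. The fingers move at their own pace and stop on an object; "newtons" is the grip in N (left out, the last holds). Time passes only in rows, so rows that repeat a pose let the fingers close. It gives the time, the measured TCP pose, the force and the opening at its end, in the units of the state.
- ctrl.get_state(): the state, without advancing time (a new reading comes with each control period).
- viewer.read_camera(name): name is "side" or "top"; returns (picture, depth): 400x640x3 uint8, red, green, blue; 400x640 float32, m along the optical axis (not along the pixel's ray), 0 where there is no reading.
- viewer.calibration(name): a dict with "K" (3x3 intrinsics, pixels), "R" (3x3) and "t" (3): a world point X has camera coordinates R X + t. Camera axes: x right, y down, z forward; pixel columns grow to the right and rows downward; lengths in m; the calibration is good to about 2 mm. A picture is of the moment at which its call begins. calibration takes no time and is no camera call.
- ctrl.sign_off(): hands the job in, once; it reports no verdict.
The state is a dict: "time": time; "qpos": joint angles; "dq": joint speeds; "joint_efforts": joint torques, N m; "eef_pos": TCP position; "tcp_rot": TCP orientation; "contact_force": force on the tool from outside, world axes, zero at the start; "wrist_torque": the same for the moment, N m; "opening": opening from 0.0 (shut) to 1.0 (fully open).
Only numpy, scipy, OpenCV 4.12 (cv2) and the standard library are available. Lean on these libraries where they do the work, as an engineer would, in place of code of your own. Each camera call takes 0.05 s, during which the arm holds its last target.

TASK

Set the steel grinding jar gently upright on the pan of the beam balance, then push the poise along the notched beam to the notch at which the pointer comes to rest nearest the centre mark. The poise is a calibrated weight on a delicate knife edge: push it slowly and lightly with the fingertips, never clamp it in the gripper, and never lean on the beam or pan. Leave the poise seated in its notch, the beam hanging free and still, and the other things where they are.

Things in the scene. Friction and masses are not known exactly. Their poses are not given: they have to be found in the camera images.
- jar: the steel grinding jar with screw lid, upright, filled and closed: body 46 mm across and 46 mm high, knurled lid 49 mm across and 16 mm high on top, 62 mm in all. Its weight is not known (about 0.15 to 0.42 kg). Origin: centre of its underside, z up its axis
- balance: the grey beam balance, fixed to the bench: base 120 x 490 mm, 26 mm high. Origin: under the base; y axis along the level beam towards the pan end, x across it, z up. At y = +175 mm pan over a housing 104 x 105 mm, 100 mm high; at y = +90 mm the pivot fork (26 mm along y, 52 mm across, 138 mm high); at y = -250 mm the scale plate, 174 mm high
- pan: the round steel weighing pan, flat inside: floor 100 mm across, lip 108 mm across and 3 mm high. A guide link keeps it level while it rises or sinks up to 6 mm with the beam; where the jar stands on it does not change the reading. Origin: on its knife edge, 25 mm below the floor, z up
- pan_top (a point): centre of the pan's floor, where the jar is to stand (150 mm above the bench with the beam level; 6 mm lower once the jar is on it)
- pivot (a point): knife edge on which the beam turns, 125 mm above the bench; the pan hangs 85 mm from it on one side, the notched arm runs 327 mm to the pointer's tip on the other
- beam: the notched arm of the beam, aluminium, 8 mm thick, 16 mm deep. Origin: on the pivot; axes as the balance's when level (the arm runs to -y), tilting with the beam. 19 V-notches in its top edge at 70, 80, .. 250 mm from the pivot, 2 mm deep, flanks 22 degrees; a low stop block beyond each end notch (the inner one, 15 to 58 mm from the pivot, is 1.5 mm higher than the pivot)
- poise: the sliding weight, a steel stirrup round the notched arm: 0.22 kg, 34 mm along the arm over the rounded lugs at its ends, 30 mm across, 45 mm high, slot 12 mm wide. Its cross pin rests in a notch, at first the one nearest the pivot. Origin: on the pin's axis, mid-width, level with the notched edge; top 10 mm above it, lugs from 3 mm below to 9 mm above (over the slot from 3 mm above), bottom 35 mm below; y to the pan
- poise_pin (a point): the poise's pin (same point as its origin). It rides up 2 mm to pass between notches; the stirrup has 4 mm of lift before it catches under the arm. Pushed slowly by its lugs (up to about 30 mm/s) and free to rise and swing it needs 1 to 3 N and, let go, drops into the nearest notch; pushed fast, gripped askew or pressed down it jams and loads the beam hard
- tilt (a joint): tilt of the beam, rad: 0 level (pointer on the centre mark), positive with the pointer end high (jar outweighs poise), stops at -0.07 and +0.07. Hanging free between the stops, it falls by 0.02 rad for each notch the poise is moved outward. It swings for about a second before it rests and reads true only while nothing touches poise, pan or beam
- pointer (a point): tip of the pointer at the end of the notched arm; it moves up and down by 6.5 mm for each notch, beside the scale plate
- centre_mark (a point): the long thick centre line of the white scale plate at the pointer's tip; the short lines are 6.5 mm apart (one notch each). Marked on both faces
- block: bystander: aluminium tube block, 60 x 85 x 45 mm. Origin: centre of its underside
- bottle: bystander: amber bottle with white cap, 54 mm across, 105 mm high. Origin: centre of its underside
- rack: bystander: blue tube rack, 70 x 160 mm, with green-capped tubes, 100 mm high. Origin: centre of its underside
There are look-alikes about, which are no part of the job. Leave any brown look-alike of the poise alone.

How it is judged:
By the outcome, as a careful person would: the job done as asked, in the order asked, and still so for the second after the job is handed in, with the robot touching nothing.
It also fails if it takes over 70 s, if anything falls off the work surface, if the arm or the gripper's body presses on something with over 40 N, if the wrist force passes 120 N, or if a joint passes its speed limit or range.

## Working session

There is one attempt and no reset: what is moved stays moved. The work goes in short steps, Python scripts to look and compute and a tool call to move; the robot and the scene stay as the last step left them, time stands still between calls to the robot, and variables do not carry over. Pictures are saved under pics/ and viewed, and the job is handed in when it is done.

Besides the shell and the picture viewer there is one more tool, called after "Request:" by a JSON object that holds its "api" and its "payload", one argument or row to a line. step_arm: Moves the arm, as the interface text tells. Its arguments: {"type":"object","properties":{"rows":{"type":"array"},"newtons":{"type":"number"}},"required":["rows"]}

```bash
mkdir -p pics; ls
python3 - <<'E'
from plant import ctrl, viewer
import cv2,numpy as np
s=ctrl.get_state();print({k:np.round(v,3).tolist() for k,v in s.items()})
for n in("side","top"):
    p,d=viewer.read_camera(n);cv2.imwrite(f"pics/{n}0.png",p[:,:,::-1]);np.save(f"pics/{n}0.npy",d)
    c=viewer.calibration(n);print(n,c["K"],c["R"],c["t"], -np.array(c["R"]).T@c["t"])
E
```

```text
pics
{'time': 0.0, 'qpos': [1.19, 0.287, 1.578, -0.0, 1.279, -0.15], 'dq': [-0.0, 0.0, -0.001, -0.0, -0.001, -0.001], 'joint_efforts': [0.001, -40.599, -29.263, -0.0, 0.006, -0.0], 'eef_pos': [0.154, 0.656, 0.23], 'tcp_rot': [0.555, 0.438, -0.44, -0.554], 'contact_force': [-0.683, 0.281, -0.009], 'wrist_torque': [-0.005, -0.023, 0.042], 'opening': 1.002}
side [[519.10652139   0.         317.42647233]
 [  0.         519.10652139 196.23144548]
 [  0.           0.           1.        ]] [[ 0.83036569 -0.55704612 -0.01387243]
 [-0.28780376 -0.40743332 -0.86669896]
 [ 0.4771392   0.72366962 -0.49863861]] [-0.45467552  0.28980947  0.80599087] [ 0.07638536 -0.7184683   0.64676828]
top [[377.22234133   0.         330.76757746]
 [  0.         377.22234133 204.69108917]
 [  0.           0.           1.        ]] [[ 0.01760772 -0.9997516  -0.01366412]
 [-0.99051023 -0.01557862 -0.13655326]
 [ 0.13630647  0.01593884 -0.99053849]] [0.07651839 0.62235512 1.09524596] [0.46581269 0.06873786 1.17091345]
```

View pics/side0.png

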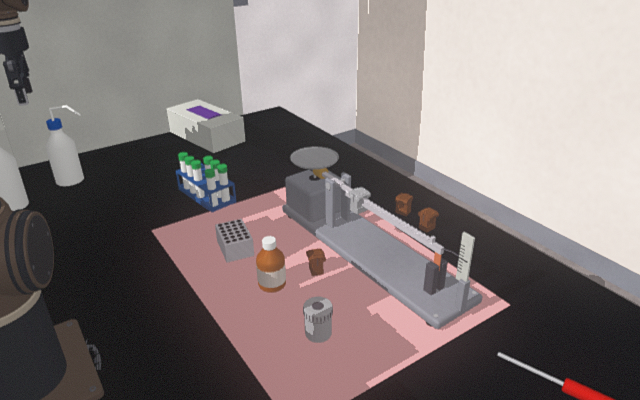

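View pics/top0.png

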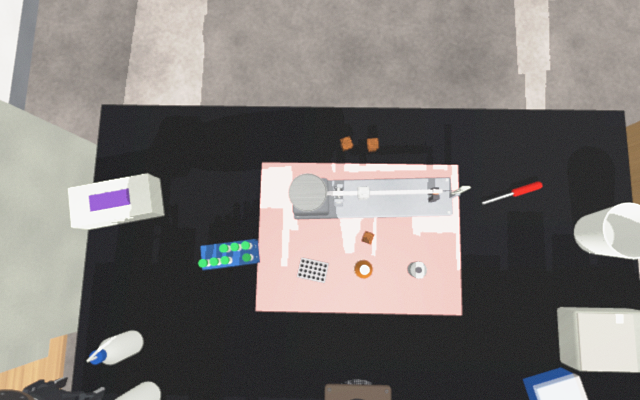

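```bash
cat > h.py <<'E'
from plant import ctrl, viewer
import cv2,numpy as np
from scipy.spatial.transform import Rotation as Ro
def cal(n):
    c=viewer.calibration(n);return np.array(c["K"]),np.array(c["R"]),np.array(c["t"])
def cloud(n,d):
    K,R,t=cal(n);v,u=np.mgrid[:400,:640]
    P=np.stack([(u-K[0,2])/K[0,0]*d,(v-K[1,2])/K[1,1]*d,d],-1)
    return (P-t)@R
def ray_z(n,u,v,z):
    K,R,t=cal(n);o=-R.T@t;r=R.T@np.array([(u-K[0,2])/K[0,0],(v-K[1,2])/K[1,1],1]);return o+r*(z-o[2])/r[2]
def proj(n,X):
    K,R,t=cal(n);p=K@(R@np.asarray(X)+t);return p[:2]/p[2]
def snap(n,tag):
    p,d=viewer.read_camera(n);cv2.imwrite(f"pics/{n}{tag}.png",p[:,:,::-1]);np.save(f"pics/{n}{tag}.npy",d);return p,d
def crop(n,tag,u0,v0,u1,v1,s):
    p=cv2.imread(f"pics/{n}{tag}.png")[v0:v1,u0:u1];cv2.imwrite(f"pics/{n}{tag}_c{u0}_{v0}.png",cv2.resize(p,None,fx=s,fy=s,interpolation=cv2.INTER_CUBIC))
E
python3 - <<'E'
from h import *
s=ctrl.get_state();print(Ro.from_quat(s['tcp_rot']).as_matrix().round(3))
crop("top","0",280,160,480,290,4);crop("side","0",260,140,500,360,3)
for n in("top","side"):
    C=cloud(n,np.load(f"pics/{n}0.npy"))
    print(n)
    if n=="top":
        for uv in[(417,269),(308,193),(364,192),(368,238),(300,200),(400,205),(437,190)]: print(uv,C[uv[1],uv[0]].round(3))
        for v in range(180,206,2):print(v,[round(C[v,u,2],3) for u in range(286,332,4)])
    # jar top pts
    z=C[...,2];m=(z>.05)&(z<.075)&(abs(C[...,0]-.27)<.1)&(abs(C[...,1]+.16)<.05)
    print('jar',m.sum(),C[m].mean(0),C[m].min(0),C[m].max(0))
    m=(z>.13)&(z<.17)&(C[...,1]>.05)&(C[...,1]<.2)&(C[...,0]>.35)&(C[...,0]<.6)
    print('pan',m.sum(),C[m].mean(0),C[m].min(0),C[m].max(0))
E
```

```text
[[ 0.229 -0.001 -0.973]
 [ 0.973 -0.002  0.229]
 [-0.002 -1.     0.   ]]
top
(417, 269) [ 0.435 -0.166  0.062]
(308, 193) [0.638 0.148 0.148]
(364, 192) [ 0.645 -0.006  0.137]
(368, 238) [ 0.522 -0.025  0.047]
(300, 200) [0.618 0.17  0.15 ]
(400, 205) [ 0.626 -0.125  0.025]
(437, 190) [ 0.657 -0.213  0.119]
180 [np.float64(0.001), np.float64(-0.001), np.float64(0.15), np.float64(0.149), np.float64(0.149), np.float64(0.148), np.float64(0.147), np.float64(0.149), np.float64(0.151), np.float64(0.158), np.float64(0.098), np.float64(0.026)]
182 [np.float64(0.002), np.float64(0.002), np.float64(0.148), np.float64(0.15), np.float64(0.15), np.float64(0.152), np.float64(0.151), np.float64(0.151), np.float64(0.151), np.float64(0.15), np.float64(0.097), np.float64(0.026)]
184 [np.float64(0.006), np.float64(0.153), np.float64(0.155), np.float64(0.151), np.float64(0.148), np.float64(0.152), np.float64(0.148), np.float64(0.15), np.float64(0.15), np.float64(0.146), np.float64(0.097), np.float64(0.029)]
186 [np.float64(0.0), np.float64(0.15), np.float64(0.151), np.float64(0.15), np.float64(0.152), n
[... 1689 characters left out ...]
at64(0.147), np.float64(0.099), np.float64(0.029)]
202 [np.float64(-0.0), np.float64(-0.001), np.float64(0.15), np.float64(0.152), np.float64(0.151), np.float64(0.149), np.float64(0.149), np.float64(0.151), np.float64(0.147), np.float64(0.149), np.float64(0.101), np.float64(0.031)]
204 [np.float64(0.0), np.float64(-0.001), np.float64(0.149), np.float64(0.149), np.float64(0.153), np.float64(0.146), np.float64(0.151), np.float64(0.152), np.float64(0.151), np.float64(0.1), np.float64(0.098), np.float64(0.025)]<stdin>:12: RuntimeWarning: Mean of empty slice.
  ret = um.true_divide(
Traceback (most recent call last):
ValueError: zero-size array to reduction operation minimum which has no identity
```

Run:
```python
from h import *
for n in("top","side"):
    C=cloud(n,np.load(f"pics/{n}0.npy"));z=C[...,2]
    def rep(l,z0,z1,x0,x1,y0,y1):
        m=(z>z0)&(z<z1)&(C[...,0]>x0)&(C[...,0]<x1)&(C[...,1]>y0)&(C[...,1]<y1)
        P=C[m];print(n,l,m.sum(),*[np.round(f,3).tolist() for f in(P.mean(0),np.percentile(P,2,0),np.percentile(P,98,0))])
        if m.sum()>20:
            r=cv2.minAreaRect((P[:,:2]*1000).astype(np.float32));print('   rect',r); print('   mincircle',cv2.minEnclosingCircle((P[:,:2]*1000).astype(np.float32)))
    rep('jar',.054,.07,.38,.48,-.22,-.11)
    rep('pan',.142,.17,.55,.72,.07,.23)
    rep('base',.022,.031,.5,.75,-.3,.25)
    rep('arm',.1,.142,.62,.68,-.29,.05)
    rep('block',.03,.06,.38,.48,.06,.18)
    rep('bottle',.09,.12,.38,.5,-.08,.05)
```

```text
top jar 234 [0.434, -0.168, 0.062] [0.412, -0.19, 0.057] [0.455, -0.146, 0.066]
   rect ((433.5968017578125, -168.64816284179688), (47.893089294433594, 46.77828598022461), 64.44107055664062)
   mincircle ((433.61358642578125, -168.43988037109375), 24.824983596801758)
top pan 1179 [0.641, 0.151, 0.151] [0.593, 0.104, 0.146] [0.689, 0.199, 0.155]
   rect ((641.2294921875, 151.55972290039062), (104.9950180053711, 105.33147430419922), 46.47528839111328)
   mincircle ((640.9130859375, 151.58843994140625), 53.709896087646484)
top base 3825 [0.646, -0.094, 0.026] [0.587, -0.274, 0.023] [0.708, 0.112, 0.03]
   rect ((622.1917724609375, -40.02803039550781), (171.14283752441406, 486.0882568359375), 2.272024393081665)
   mincircle ((649.3878173828125, -38.60089111328125), 248.43093872070312)
top arm 490 [0.649, -0.08, 0.126] [0.632, -0.272, 0.109] [0.659, 0.043, 0.137]
   rect ((648.57666015625, -116.59425354003906), (29.063453674316406, 331.28118896484375), 1.3864612579345703)
   mincircle ((650.0092163085938, -116.56664276123047), 165.6478271484375)
top block 584 [0.427, 0.138, 0.045] [0.395,
[... 1381 characters left out ...]
1171875, -117.14175415039062), (39.9261360168457, 339.7447204589844), 5.8172430992126465)
   mincircle ((639.6346435546875, -118.96769714355469), 169.872802734375)
side block 817 [0.424, 0.127, 0.043] [0.392, 0.091, 0.031] [0.456, 0.175, 0.046]
   rect ((426.81072998046875, 136.8884735107422), (92.5345230102539, 60.09296798706055), 79.18831634521484)
   mincircle ((427.1228332519531, 135.52899169921875), 51.074092864990234)
side bottle 162 [0.431, -0.016, 0.101] [0.421, -0.026, 0.091] [0.444, -0.002, 0.106]
   rect ((432.2828674316406, -13.099433898925781), (24.72509002685547, 25.565994262695312), 22.257707595825195)
   mincircle ((434.34588623046875, -12.07565689086914), 14.690887451171875)
```

View pics/top0_c280_160.png

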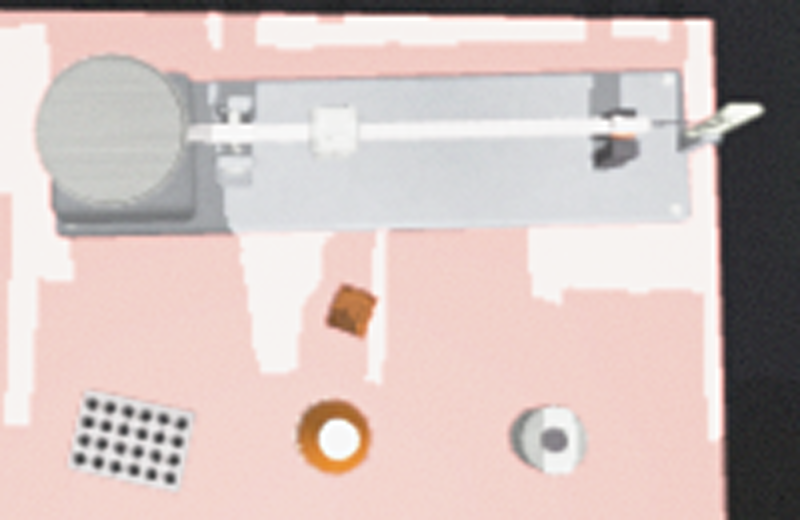

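View pics/side0_c260_140.png

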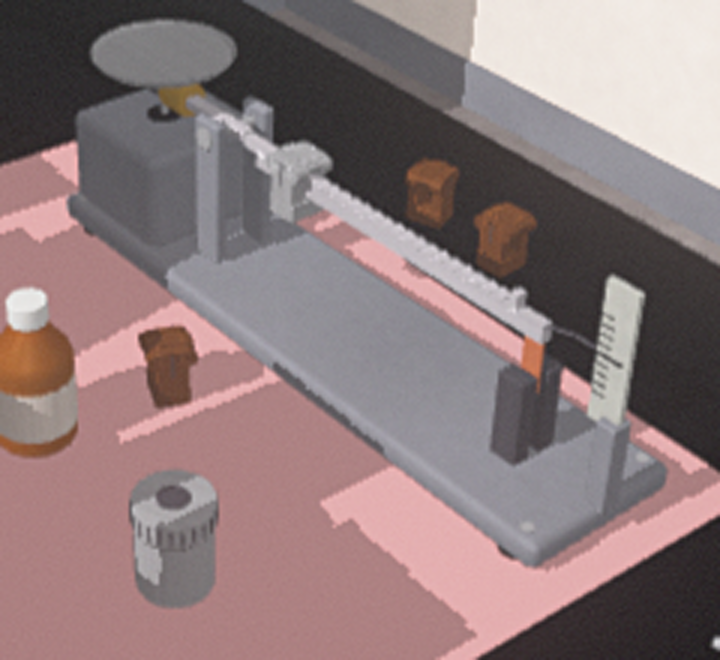

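Request:
{"api": "step_arm", "payload": {
  "rows": [
    [[0,75,0],[-276,-10,-379],0],
    [[0,75,0],[-276,-10,-379],0],
    [[0,75,0],[-276,-10,-379],0],
    [[0,75,0],[-276,-10,-379],0],
    [[0,75,0],[-276,-10,-379],0],
    [[0,75,0],[-276,-10,-379],0],
    [[0,75,0],[-276,-10,-379],0],
    [[0,75,0],[-276,-10,-379],0],
    [[0,75,0],[-276,-10,-379],0],
    [[0,75,0],[-276,-10,-379],0]
  ]
}}

```text
time: 0.93
eef_pos: [0.4267, 0.3395, 0.2399]
tcp_rot: [0.707, 0.029, -0.03, -0.706]
contact_force: [0.7, -0.4, -0.0]
opening: 1.002
```

```bash
cat >> h.py <<'E'
def to(X,ang=2.0):
    "shift/turn in tool frame to world X with tool down, tool x at world angle ang deg"
    s=ctrl.get_state();R=Ro.from_quat(s['tcp_rot']);a=np.radians(ang)
    T=np.array([[np.cos(a),0,-np.sin(a)],[np.sin(a),0,np.cos(a)],[0,-1,0]])
    print('turn',np.degrees((R.inv()*Ro.from_matrix(T)).as_rotvec()).round(2),'shift',(1000*R.inv().apply(np.array(X)-s['eef_pos'])).round(1),'pos',np.round(s['eef_pos'],4),'t',s['time'])
E
python3 - <<'E'
from h import *
for n in("top","side"):
    crop(n,"0",*((420,170,480,215,12) if n=="top" else (425,225,485,300,8)))
crop("side","0",320,170,460,280,5)
to([.48,-.1,.2]);to([.434,-.17,.12])
E
```

```text
turn [ 0.01  2.81 -0.03] shift [  16.3   39.9 -442.4] pos [0.4267 0.3395 0.2399] t 0.9333
turn [ 0.01  2.81 -0.03] shift [ -35.4  120.  -508.3] pos [0.4267 0.3395 0.2399] t 0.9333
```

View pics/side0_c425_225.png

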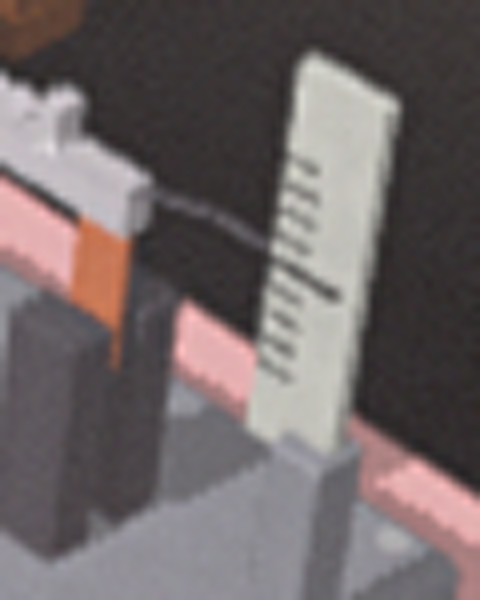

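View pics/side0_c320_170.png

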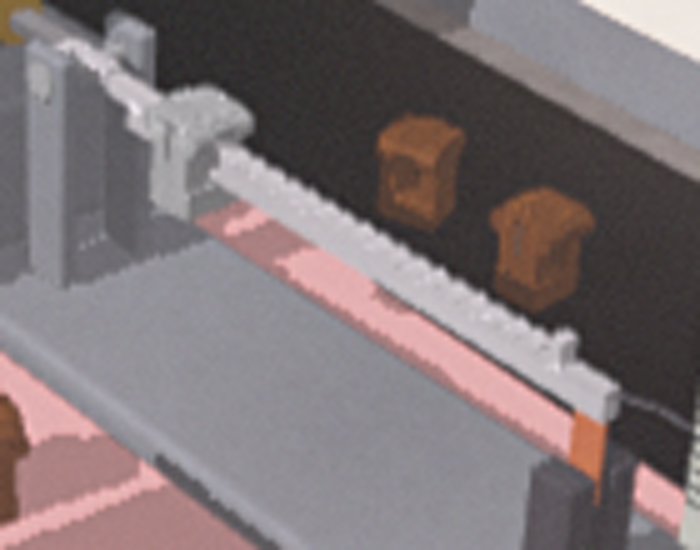

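Request:
{"api": "step_arm", "payload": {
  "rows": [
    [[0,3,0],[20,40,-442],0],
    [[0,3,0],[20,40,-442],0],
    [[0,3,0],[20,40,-442],0],
    [[0,3,0],[20,40,-442],0],
    [[0,3,0],[20,40,-442],0],
    [[0,3,0],[20,40,-442],0],
    [[0,3,0],[20,40,-442],0],
    [[0,3,0],[20,40,-442],0],
    [[0,3,0],[20,40,-442],0],
    [[0,3,0],[20,40,-442],0]
  ]
}}

```text
time: 1.77
eef_pos: [0.4815, -0.0718, 0.2023]
tcp_rot: [-0.707, -0.013, 0.013, 0.707]
contact_force: [1.6, 0.1, -0.4]
opening: 0.998
```

Run:
```python
from h import *
to([.434,-.170,.11]);to([.434,-.17,.033])
```

```text
turn [-0.01  0.14 -0.  ] shift [-51.2  92.3 -96.4] pos [ 0.4815 -0.0718  0.2023] t 1.7667
turn [-0.01  0.14 -0.  ] shift [-51.2 169.3 -96.4] pos [ 0.4815 -0.0718  0.2023] t 1.7667
```

Request:
{"api": "step_arm", "payload": {
  "rows": [
    [[0,0,0],[-51,60,-97],0],
    [[0,0,0],[-51,80,-97],0],
    [[0,0,0],[-51,92,-97],0],
    [[0,0,0],[-51,92,-97],0],
    [[0,0,0],[-51,110,-97],0],
    [[0,0,0],[-51,130,-97],0],
    [[0,0,0],[-51,150,-97],0],
    [[0,0,0],[-51,165,-97],0],
    [[0,0,0],[-51,169,-97],0],
    [[0,0,0],[-51,169,-97],0]
  ]
}}

```text
time: 2.6
eef_pos: [0.4335, -0.1679, 0.0322]
tcp_rot: [-0.706, -0.012, 0.014, 0.708]
contact_force: [-0.3, -0.2, 0.1]
opening: 1.001
```

Run:
```python
from h import *
to([.434,-.17,.033])
snap("side","1");crop("side","1",240,220,400,360,5)
```

```text
turn [-0.13  0.15 -0.18] shift [ 0.4 -0.8 -2.1] pos [ 0.4335 -0.1679  0.0322] t 2.6
```

View pics/side1_c240_220.png

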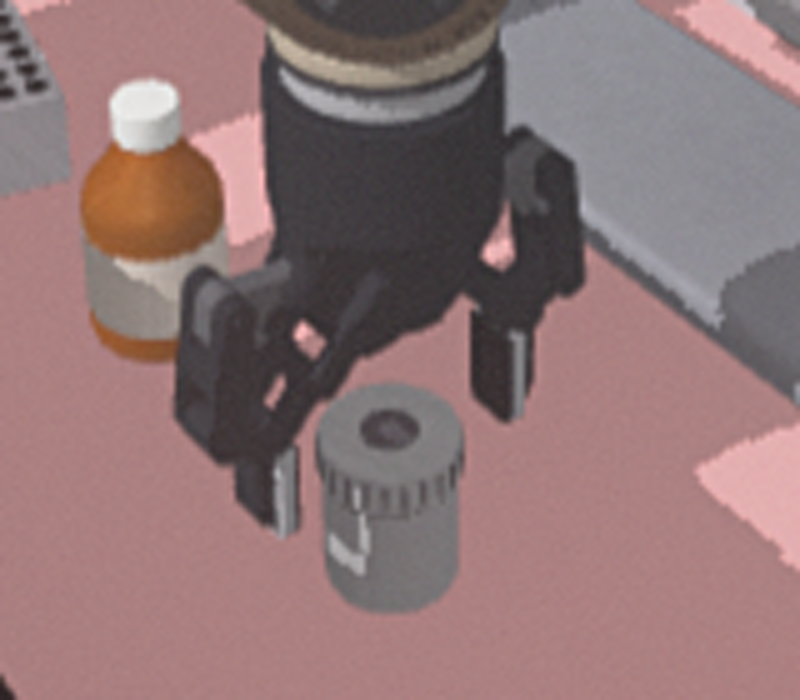

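Request:
{"api": "step_arm", "payload": {
  "rows": [
    [[0,0,0],[0,0,-2],0.2],
    [[0,0,0],[0,0,-2],0.5],
    [[0,0,0],[0,0,-2],0.6],
    [[0,0,0],[0,0,-2],0.6],
    [[0,0,0],[0,0,-2],0.6],
    [[0,0,0],[0,0,-2],0.6],
    [[0,0,0],[0,0,-2],0.6],
    [[0,0,0],[0,0,-2],0.6]
  ],
  "newtons": 40
}}

```text
time: 3.32
eef_pos: [0.4355, -0.1713, 0.035]
tcp_rot: [0.707, 0.014, -0.013, -0.707]
contact_force: [-1.5, -0.3, 6.3]
opening: 0.559
```

Run:
```python
from h import *
to([.434,-.17,.033])
snap("side","2");crop("side","2",240,220,400,360,5)
```

```text
turn [0.07 0.17 0.07] shift [-1.5  2.   1.4] pos [ 0.4355 -0.1713  0.035 ] t 3.3167
```

View pics/side2_c240_220.png

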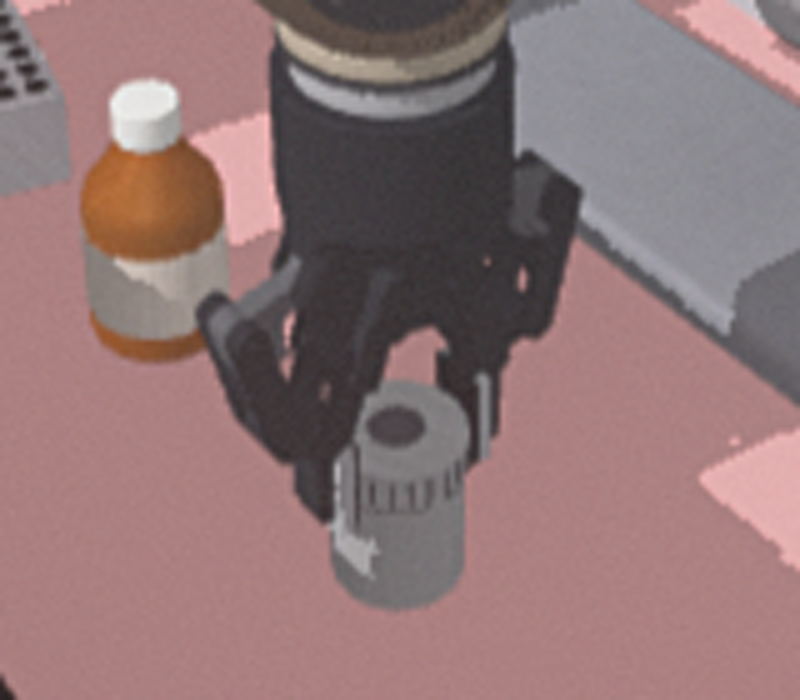

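Request:
{"api": "step_arm", "payload": {
  "rows": [
    [[0,0,0],[0,-2,0],0.6],
    [[0,0,0],[0,-5,0],0.6],
    [[0,0,0],[0,-12,0],0.6],
    [[0,0,0],[0,-25,0],0.6],
    [[0,0,0],[0,-40,0],0.6],
    [[0,0,0],[0,-55,0],0.6],
    [[0,0,0],[0,-70,0],0.6],
    [[0,0,0],[0,-80,0],0.6],
    [[0,0,0],[0,-80,0],0.6],
    [[0,0,0],[0,-80,0],0.6]
  ]
}}

```text
time: 4.2
eef_pos: [0.4349, -0.1708, 0.114]
tcp_rot: [0.707, 0.014, -0.013, -0.707]
contact_force: [0.1, 0.4, -3.3]
opening: 0.559
```

Run:
```python
from h import *
to([.51,-.04,.24])
snap("side","3");crop("side","3",240,150,420,320,4)
```

```text
turn [0.03 0.16 0.05] shift [  80.1 -126.   127.8] pos [ 0.4349 -0.1708  0.114 ] t 4.2
```

View pics/side3_c240_150.png

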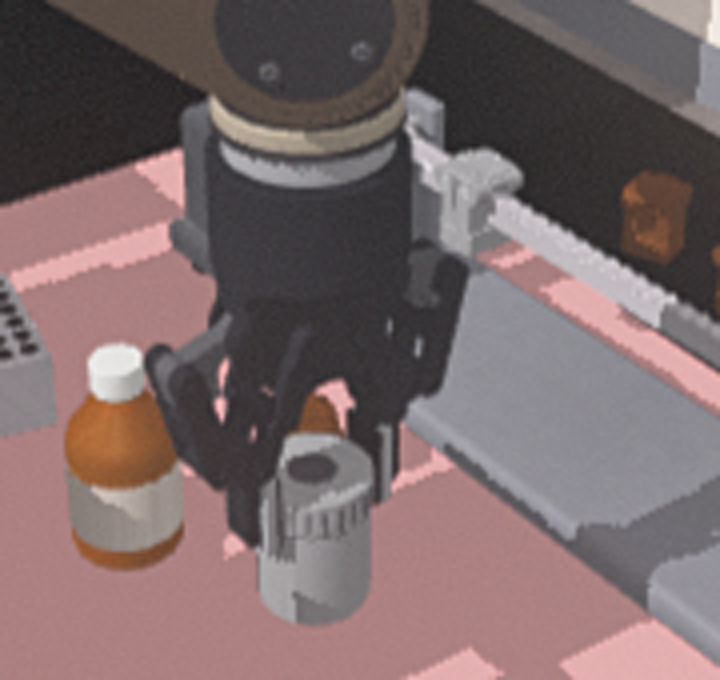

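Run:
```python
from h import *
C=cloud("side",np.load("pics/side3.npy"));z=C[...,2]
v,u=np.mgrid[:400,:640]
# pixels of the jar: crop region u 240+ (255..375)/4, v 150+(430..625)/4
m=(u>240+292/4)&(u<240+355/4)&(v>150+445/4)&(v<150+500/4)
P=C[m];Q=P[(P[:,2]>.12)]
c=Q.mean(0);_,S,V=np.linalg.svd(Q-c);print('lid top',c,'normal',V[2],S)
for vv in range(258,308,4): print(vv,[C[vv,uu].round(3).tolist() for uu in(312,320,328)])
```

```text
lid top [ 0.43731152 -0.17789537  0.14289939] normal [-0.3464266  -0.49359149 -0.79771928] [0.83119747 0.09483552 0.08100909]
258 [[0.415, -0.187, 0.177], [0.526, -0.042, 0.041], [0.459, -0.166, 0.146]]
262 [[0.437, -0.153, 0.139], [0.446, -0.162, 0.141], [0.457, -0.17, 0.141]]
266 [[0.43, -0.163, 0.14], [0.44, -0.171, 0.141], [0.451, -0.178, 0.141]]
270 [[0.425, -0.171, 0.14], [0.435, -0.179, 0.141], [0.445, -0.186, 0.14]]
274 [[0.42, -0.179, 0.14], [0.429, -0.187, 0.14], [0.441, -0.192, 0.139]]
278 [[0.417, -0.184, 0.136], [0.425, -0.193, 0.138], [0.438, -0.196, 0.135]]
282 [[0.417, -0.183, 0.128], [0.426, -0.191, 0.129], [0.44, -0.193, 0.124]]
286 [[0.417, -0.182, 0.119], [0.427, -0.19, 0.12], [0.441, -0.192, 0.115]]
290 [[0.418, -0.181, 0.11], [0.426, -0.191, 0.113], [0.44, -0.193, 0.107]]
294 [[0.416, -0.183, 0.104], [0.426, -0.191, 0.104], [0.441, -0.192, 0.098]]
298 [[0.417, -0.181, 0.094], [0.427, -0.189, 0.095], [0.44, -0.193, 0.091]]
302 [[0.417, -0.182, 0.086], [0.427, -0.189, 0.087], [0.441, -0.191, 0.081]]
306 [[0.463, -0.108, 0.0], [0.475, -0.117, 0.001], [0.487, -0.125, 0.0]]
```

Request:
{"api": "step_arm", "payload": {
  "rows": [
    [[0,0,0],[2,-20,5],0.6],
    [[0,0,0],[8,-50,15],0.6],
    [[0,0,0],[20,-80,33],0.6],
    [[0,0,0],[36,-105,58],0.6],
    [[0,0,0],[54,-120,86],0.6],
    [[0,0,0],[72,-125,114],0.6],
    [[0,0,0],[90,-125,142],0.6],
    [[0,0,0],[108,-125,170],0.6],
    [[0,0,0],[126,-125,198],0.6],
    [[0,0,0],[144,-125,226],0.6]
  ]
}}

```text
time: 5.08
eef_pos: [0.57, 0.0622, 0.2366]
tcp_rot: [-0.707, -0.012, 0.015, 0.707]
contact_force: [0.6, -0.5, -2.1]
opening: 0.559
```

Run:
```python
from h import *
to([.641,.151,.235]);to([.641,.151,.195])
```

```text
turn [-0.01  0.17 -0.19] shift [74.3  1.4 86. ] pos [0.57   0.0622 0.2366] t 5.0833
turn [-0.01  0.17 -0.19] shift [74.4 41.4 86. ] pos [0.57   0.0622 0.2366] t 5.0833
```

Request:
{"api": "step_arm", "payload": {
  "rows": [
    [[0,0,0],[20,0,24],0.6],
    [[0,0,0],[40,0,48],0.6],
    [[0,0,0],[58,0,68],0.6],
    [[0,0,0],[70,0,80],0.6],
    [[0,0,0],[74,5,86],0.6],
    [[0,0,0],[74,14,86],0.6],
    [[0,0,0],[74,24,86],0.6],
    [[0,0,0],[74,32,86],0.6],
    [[0,0,0],[74,32,86],0.6],
    [[0,0,0],[74,32,86],0.6]
  ]
}}

```text
time: 5.92
eef_pos: [0.6398, 0.1483, 0.2051]
tcp_rot: [0.707, 0.012, -0.014, -0.707]
contact_force: [-0.2, -0.0, -2.0]
opening: 0.559
```

Run:
```python
from h import *
to([.641,.151,.185])
print(ctrl.get_state()['contact_force'])
snap("side","4");crop("side","4",220,80,400,240,4)
C=cloud("side",np.load("pics/side4.npy"))
from h import proj
u0,v0=proj("side",[.641,.151,.226]).astype(int);print(u0,v0)
for v in range(v0-12,v0+50,4): print(v,[C[v,u].round(3).tolist() for u in(u0-6,u0,u0+6)])
```

```text
turn [ 0.01  0.09 -0.17] shift [ 1.4 20.1  2.6] pos [0.6398 0.1483 0.2051] t 5.9167
[-0.19028424 -0.02877902 -2.0195762 ]
312 125
113 [[0.613, 0.133, 0.265], [1.684, 1.764, -0.476], [1.721, 1.755, -0.482]]
117 [[0.616, 0.138, 0.254], [1.689, 1.774, -0.506], [1.737, 1.78, -0.519]]
121 [[0.616, 0.138, 0.245], [0.645, 0.161, 0.231], [0.656, 0.153, 0.231]]
125 [[0.615, 0.137, 0.237], [0.632, 0.141, 0.231], [0.641, 0.132, 0.232]]
129 [[0.615, 0.137, 0.228], [0.624, 0.129, 0.228], [0.638, 0.127, 0.226]]
133 [[0.611, 0.132, 0.222], [0.626, 0.131, 0.218], [0.637, 0.126, 0.217]]
137 [[0.613, 0.136, 0.211], [0.625, 0.131, 0.209], [0.636, 0.124, 0.209]]
141 [[0.62, 0.147, 0.196], [0.627, 0.134, 0.199], [0.636, 0.124, 0.2]]
145 [[0.62, 0.147, 0.186], [0.627, 0.135, 0.189], [0.637, 0.126, 0.19]]
149 [[0.62, 0.147, 0.177], [0.627, 0.134, 0.18], [0.637, 0.126, 0.18]]
153 [[0.639, 0.179, 0.15], [0.623, 0.129, 0.174], [0.636, 0.125, 0.172]]
157 [[0.629, 0.163, 0.149], [0.641, 0.157, 0.148], [0.651, 0.148, 0.149]]
161 [[0.619, 0.148, 0.148], [0.629, 0.14, 0.149], [0.641, 0.133, 0.148]]
165 [[0.609, 0.132, 0.148], [0.617, 0.121, 0.15], [0.627, 0.112, 0.151]]
169 [[0.752, 0.361, 0.001], [0.61, 0.111, 0.146], [0.635, 0.125, 0.134]]
173 [[0.64, 0.182, 0.098], [0.651, 0.173, 0.098], [0.632, 0.121, 0.126]]
```

View pics/side4_c220_80.png

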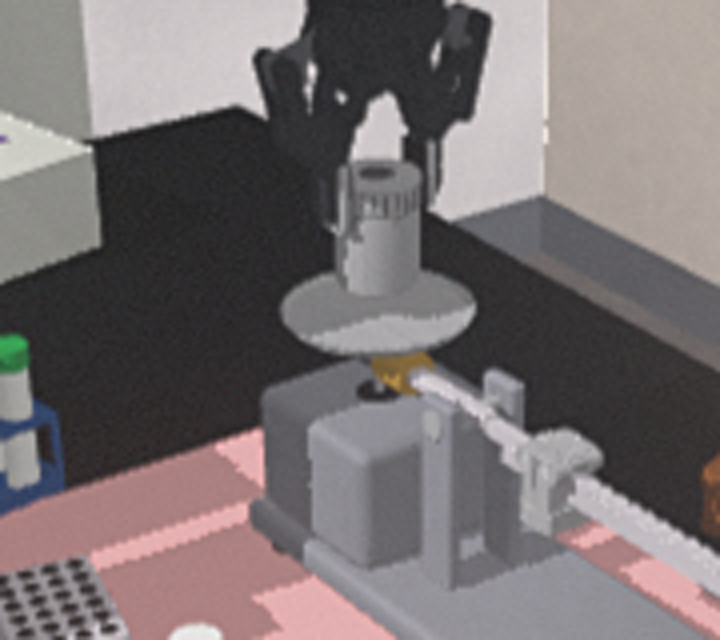

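Request:
{"api": "step_arm", "payload": {
  "rows": [
    [[0,0,0],[1,5,1],0.6],
    [[0,0,0],[1,11,3],0.6],
    [[0,0,0],[1,16,3],0.6],
    [[0,0,0],[1,18,3],0.6],
    [[0,0,0],[1,19,3],0.6],
    [[0,0,0],[1,20,3],0.6],
    [[0,0,0],[1,21,3],0.6],
    [[0,0,0],[1,22,3],0.6],
    [[0,0,0],[1,23,3],0.6],
    [[0,0,0],[1,24,3],0.6]
  ]
}}

```text
time: 6.8
eef_pos: [0.642, 0.1524, 0.183]
tcp_rot: [-0.707, -0.014, 0.013, 0.707]
contact_force: [0.2, -0.2, -1.4]
opening: 0.559
```

Run:
```python
from h import *
to([.641,.151,.185])
print(ctrl.get_state()['contact_force'])
snap("side","5");crop("side","5",220,80,400,240,4)
C=cloud("side",np.load("pics/side5.npy"));z=C[...,2]
m=(z>.13)&(z<.157)&(np.hypot(C[...,0]-.641,C[...,1]-.151)<.047)&(np.hypot(C[...,0]-.641,C[...,1]-.151)>.03);print('pan z',np.median(z[m]),m.sum())
m=(z>.20)&(z<.24)&(np.hypot(C[...,0]-.641,C[...,1]-.151)<.018);print('lid z',np.median(z[m]),m.sum())
```

```text
turn [-0.    0.16  0.04] shift [-1.  -2.  -1.3] pos [0.642  0.1524 0.183 ] t 6.8
[ 0.1848472  -0.17749939 -1.43239997]
pan z 0.14671131390045927 307
lid z 0.20873826379586535 75
```

View pics/side5_c220_80.png

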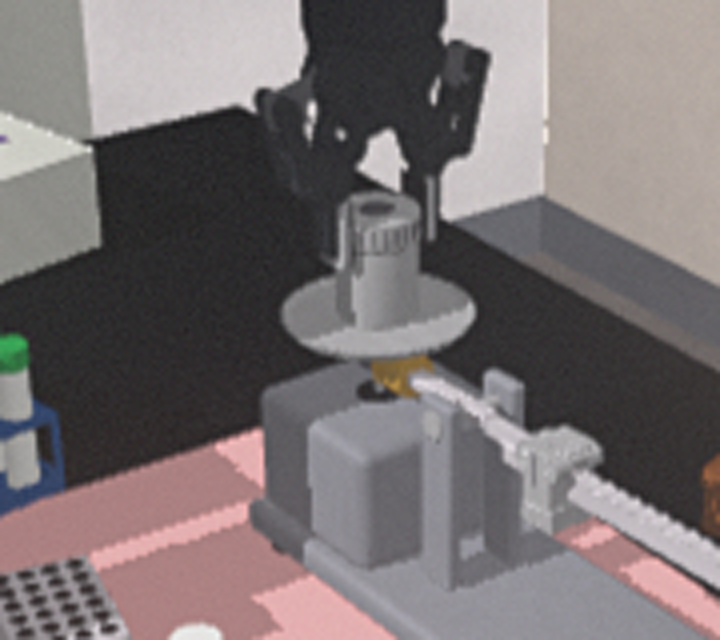

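Request:
{"api": "step_arm", "payload": {
  "rows": [
    [[0,0,0],[0,1,0],0.6],
    [[0,0,0],[0,2,0],0.6],
    [[0,0,0],[0,3,0],0.6],
    [[0,0,0],[0,3.5,0],0.6],
    [[0,0,0],[0,3.5,0],0.6],
    [[0,0,0],[0,3.5,0],0.6]
  ]
}}

```text
time: 7.35
eef_pos: [0.6419, 0.1522, 0.1793]
tcp_rot: [0.707, 0.013, -0.013, -0.707]
contact_force: [-0.4, -0.2, -0.7]
opening: 0.56
```

```bash
cat >> h.py <<'E'
def panz(n,tag):
    C=cloud(n,np.load(f"pics/{n}{tag}.npy"));z=C[...,2]
    r=np.hypot(C[...,0]-.641,C[...,1]-.151)
    m=(z>.13)&(z<.157)&(r<.047)&(r>.03);print('pan z',np.median(z[m]),m.sum())
    m=(z>.19)&(z<.24)&(r<.018);print('lid z',np.median(z[m]),m.sum())
E
python3 - <<'E'
from h import *
snap("side","6");panz("side","6");print(ctrl.get_state()['contact_force'])
E
```

```text
pan z 0.14318164553311805 294
lid z 0.2050233350569997 80
[ 0.25126671 -0.40948208 -1.36416297]
```

Request:
{"api": "step_arm", "payload": {
  "rows": [
    [[0,0,0],[0,0.5,0],0.6],
    [[0,0,0],[0,0.8,0],0.6],
    [[0,0,0],[0,0.8,0],0.6]
  ]
}}

```text
time: 7.65
eef_pos: [0.6419, 0.1522, 0.1791]
tcp_rot: [0.707, 0.013, -0.013, -0.707]
contact_force: [-0.9, -1.2, 1.6]
opening: 0.559
```

Request:
{"api": "step_arm", "payload": {
  "rows": [
    [[0,0,0],[0,0,0],0.42],
    [[0,0,0],[0,0,0],0.4],
    [[0,0,0],[0,0,0],0.35],
    [[0,0,0],[0,0,0],0.3],
    [[0,0,0],[0,0,0],0.2],
    [[0,0,0],[0,0,0],0.1],
    [[0,0,0],[0,0,0],0.05],
    [[0,0,0],[0,0,0],0.05]
  ],
  "newtons": 20
}}

```text
time: 8.32
eef_pos: [0.6418, 0.1523, 0.1784]
tcp_rot: [-0.707, -0.013, 0.013, 0.707]
contact_force: [-0.5, -0.1, 0.6]
opening: 0.951
```

Run:
```python
from h import *
snap("side","7");panz("side","7");print(ctrl.get_state()['contact_force']);crop("side","7",220,80,400,240,4)
```

```text
pan z 0.14301035722551064 299
lid z 0.20508639043582932 88
[-0.36185352 -0.14712066  0.37430758]
```

View pics/side7_c220_80.png

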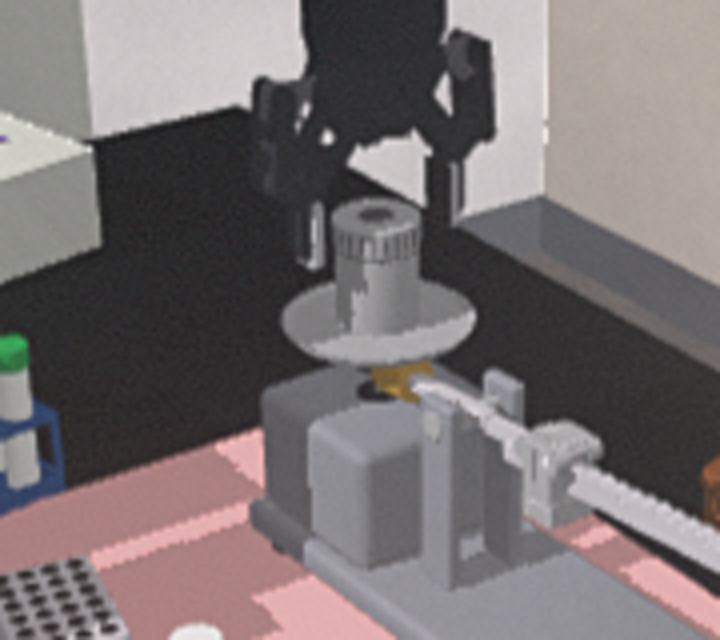

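Request:
{"api": "step_arm", "payload": {
  "rows": [
    [[0,0,0],[0,-8,0],0.05],
    [[0,0,0],[0,-24,0],0.05],
    [[0,0,0],[0,-48,0],0.05],
    [[0,0,0],[0,-75,0],0.05],
    [[0,0,0],[0,-95,0],0.05],
    [[0,0,0],[0,-100,0],0.05]
  ]
}}

```text
time: 8.87
eef_pos: [0.6437, 0.1525, 0.2846]
tcp_rot: [-0.707, -0.017, 0.01, 0.707]
contact_force: [0.7, -0.3, 0.8]
opening: 0.95
```

Run:
```python
from h import *
for n in("top","side"):
    C=cloud(n,np.load(f"pics/{n}0.npy"));z=C[...,2];x=C[...,0];y=C[...,1]
    m=(z>.105)&(z<.14)&(y>-.2)&(y<-.03)&(x>.6)&(x<.7)
    P=C[m]
    # per y bins mid x
    ys=np.arange(-.2,-.03,.01);mid=[]
    for a in ys:
        q=P[(P[:,1]>=a)&(P[:,1]<a+.01)];mid.append([a+.005,(q[:,0].min()+q[:,0].max())/2,q[:,0].max()-q[:,0].min(),np.percentile(q[:,2],90)])
    mid=np.array(mid);f=np.polyfit(mid[:,0],mid[:,1],1);print(n,'x=',f,'deg',np.degrees(np.arctan(f[0])),'z slope',np.polyfit(mid[:,0],mid[:,3],1),mid[:,2].mean())
    m=(z>.130)&(z<.142)&(y>-.05)&(y<.035)&(x>.62)&(x<.68);P=C[m]
    print('poise top',m.sum(),P.mean(0),P.min(0),P.max(0)); print(cv2.minAreaRect((P[:,:2]*1000).astype(np.float32)))
    m=(z>.133)&(z<.145)&(y>.045)&(y<.09)&(x>.60)&(x<.70);P=C[m];print('fork',m.sum(),P.mean(0),P.min(0),P.max(0))
s,_=snap("side","8");snap("top","8")
crop("top","8",280,160,480,290,4);crop("side","8",320,130,480,290,5)
```

```text
top x= [-0.03902689  0.64617233] deg -2.2349420289851163 z slope [-0.01065831  0.12521054] 0.0071944150251856505
poise top 127 [ 0.64576715 -0.00295883  0.13458284] [ 0.63130847 -0.02076593  0.13010682] [0.65979872 0.01309216 0.1387817 ]
((645.541015625, -3.7864437103271484), (28.460590362548828, 33.689308166503906), 0.738679826259613)
fork 71 [0.64289551 0.06608528 0.13754068] [0.61622019 0.05441682 0.13366423] [0.66981673 0.07741594 0.14403531]
side x= [-0.03743112  0.64653397] deg -2.14364426599663 z slope [0.00096988 0.12357856] 0.009862760666198974
poise top 145 [ 0.64544314 -0.00913079  0.13321928] [ 0.62982028 -0.02748731  0.13007419] [0.66234834 0.00941673 0.13645011]
((645.9835205078125, -9.177377700805664), (36.99595260620117, 32.36766815185547), 89.02139282226562)
fork 76 [0.64399116 0.06241857 0.13553611] [0.61770256 0.05013093 0.13300101] [0.67264798 0.07785437 0.13853862]
```

View pics/top8_c280_160.png

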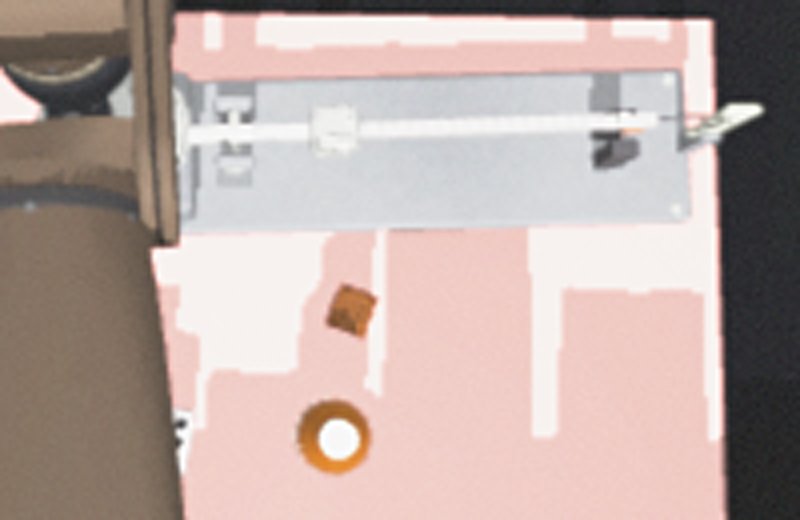

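View pics/side8_c320_130.png

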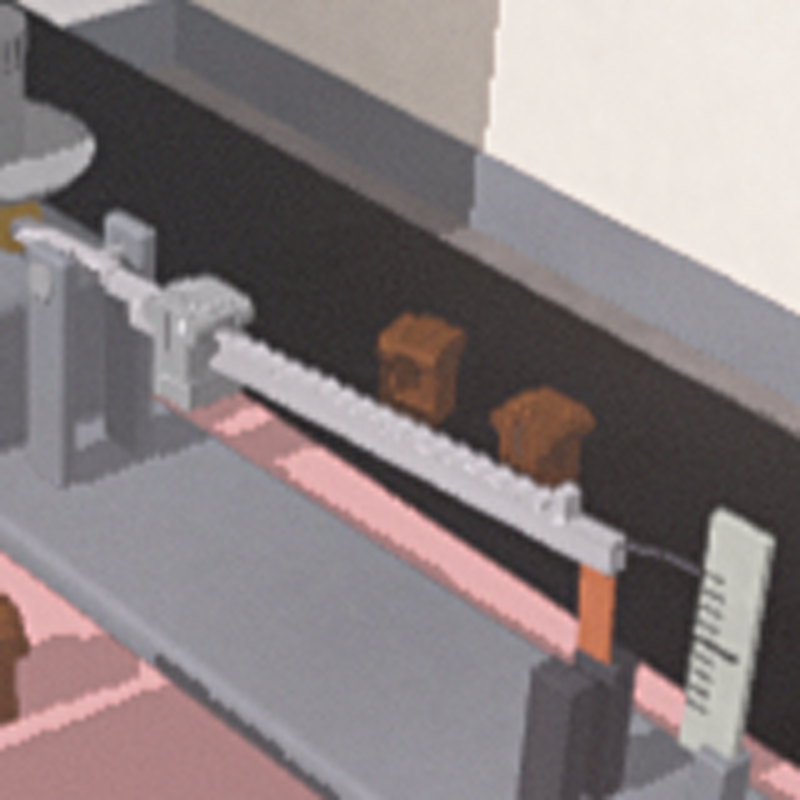

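Request:
{"api": "step_arm", "payload": {
  "rows": [
    [[0,0,0],[0,0,-20],0.3],
    [[0,0,0],[0,0,-45],0.8],
    [[0,0,0],[0,0,-75],0.8],
    [[0,0,0],[0,0,-100],0.8],
    [[0,0,0],[0,20,-118],0.8],
    [[0,0,0],[0,50,-118],0.8],
    [[0,0,0],[0,80,-118],0.8],
    [[0,0,0],[0,105,-118],0.8],
    [[0,0,0],[0,115,-118],0.8],
    [[0,0,0],[0,115,-118],0.8]
  ]
}}

```text
time: 9.8
eef_pos: [0.6429, 0.0346, 0.1575]
tcp_rot: [-0.707, -0.01, 0.017, 0.707]
contact_force: [-0.6, -0.2, 0.1]
opening: 0.196
```

Run:
```python
from h import *
s=ctrl.get_state();print(Ro.from_quat(s['tcp_rot']).as_matrix().round(4))
to([.645,.033,.165],2.2)
snap("side","9");snap("top","9")
crop("top","9",330,160,450,230,6);crop("side","9",300,100,460,240,5)
```

```text
[[ 0.9992 -0.0103 -0.0375]
 [ 0.0375  0.001   0.9993]
 [-0.0102 -0.9999  0.0014]]
turn [-0.08 -0.05 -0.59] shift [ 1.9 -7.5 -1.7] pos [0.6429 0.0346 0.1575] t 9.8
```

View pics/top9_c330_160.png

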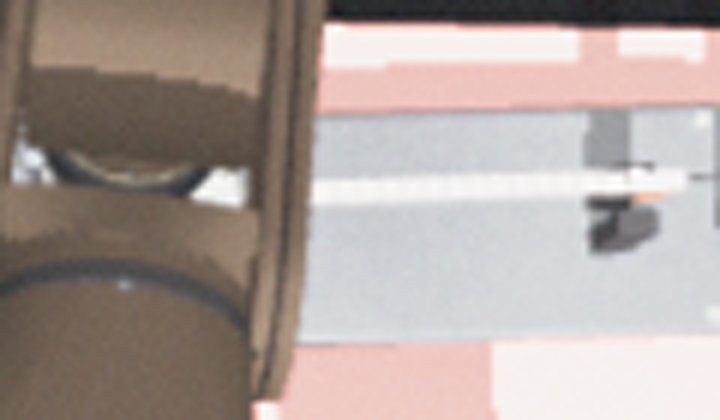

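View pics/side9_c300_100.png

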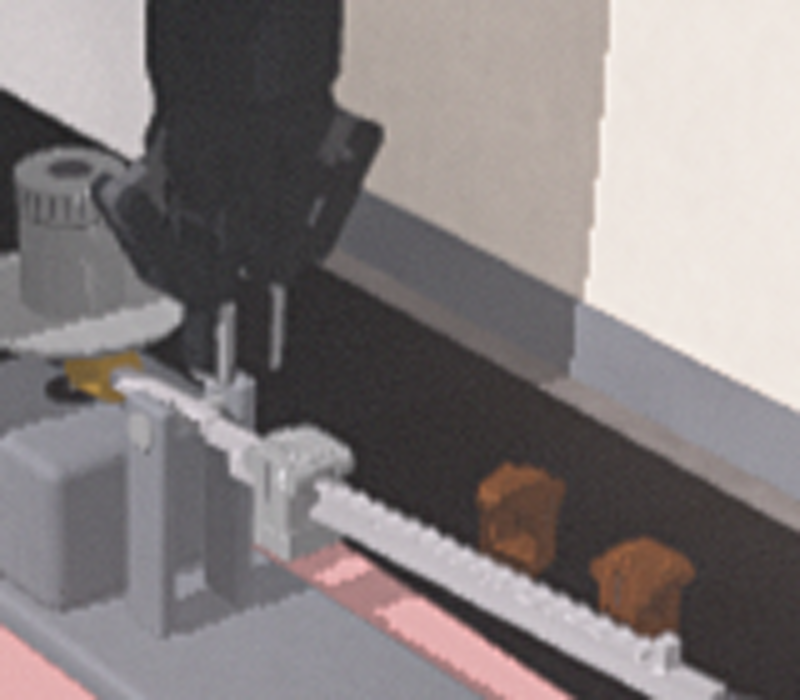

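Run:
```python
from h import *
s=ctrl.get_state();R=Ro.from_quat(s['tcp_rot']);p=s['eef_pos']
im=cv2.imread("pics/side9.png")
big=cv2.resize(im[140:220,310:390],None,fx=9,fy=9,interpolation=cv2.INTER_CUBIC)
for X,c in[(p,(0,0,255)),(p+R.apply([.0085,0,.011]),(0,255,0)),(p+R.apply([-.0085,0,.011]),(0,255,0)),(p+R.apply([.0085,0,-.011]),(0,255,0)),(p+R.apply([-.0085,0,-.011]),(0,255,0)),([.645,.013,.134],(255,0,0)),([.645,.053,.127],(255,255,0))]:
    u=proj("side",X);cv2.circle(big,(int((u[0]-309.5)*9),int((u[1]-139.5)*9)),3,c,-1)
cv2.imwrite("pics/ov9.png",big)
C=cloud("side",np.load("pics/side9.npy"))
for v in(160,164,168,172,174,176): print(v,[C[v,u].round(3).tolist() for u in(341,344,346,354,355,356)])
```

```text
160 [[0.624, 0.026, 0.197], [0.629, 0.022, 0.198], [0.637, 0.027, 0.194], [0.657, 0.026, 0.188], [0.658, 0.024, 0.188], [0.66, 0.023, 0.188]]
164 [[0.626, 0.028, 0.187], [0.631, 0.025, 0.187], [0.634, 0.022, 0.187], [0.655, 0.023, 0.181], [0.659, 0.025, 0.179], [0.659, 0.022, 0.18]]
168 [[0.626, 0.028, 0.178], [0.631, 0.025, 0.178], [0.634, 0.023, 0.178], [0.654, 0.022, 0.172], [0.659, 0.025, 0.17], [0.664, 0.028, 0.167]]
172 [[0.625, 0.026, 0.17], [0.631, 0.024, 0.17], [0.635, 0.023, 0.169], [0.655, 0.023, 0.163], [0.658, 0.024, 0.162], [0.853, 0.267, 0.001]]
174 [[0.625, 0.027, 0.165], [0.629, 0.022, 0.166], [0.635, 0.023, 0.164], [0.844, 0.265, -0.001], [0.845, 0.262, -0.0], [0.847, 0.26, 0.0]]
176 [[0.63, 0.033, 0.157], [0.629, 0.022, 0.162], [0.634, 0.022, 0.161], [0.837, 0.255, -0.001], [0.839, 0.254, -0.001], [0.841, 0.252, -0.001]]
```

View pics/ov9.png

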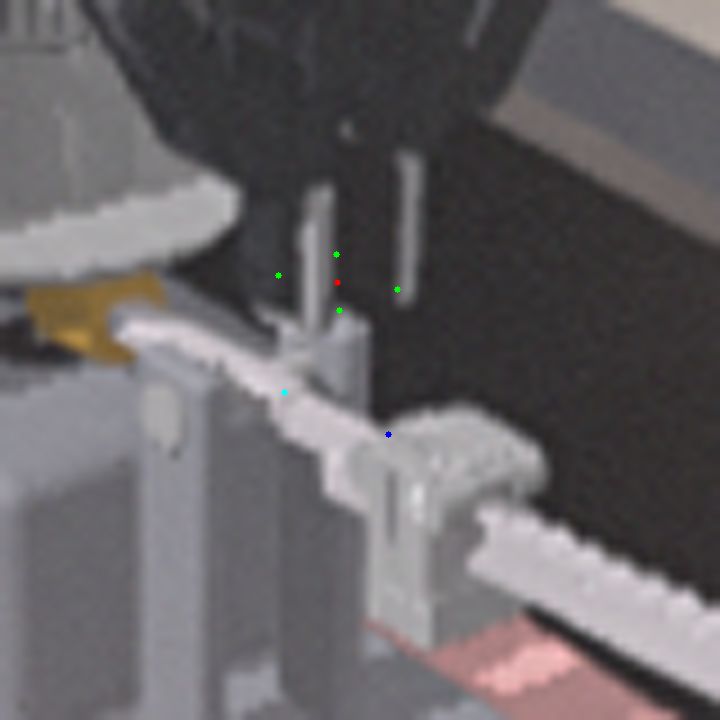

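Request:
{"api": "step_arm", "payload": {
  "rows": [
    [[0,0,-0.3],[1,0,-2],0.8],
    [[0,0,-0.6],[2,0,-3],0.8],
    [[0,0,-0.6],[2,6,-3],0.8],
    [[0,0,-0.6],[2,14,-3],0.8],
    [[0,0,-0.6],[2,22,-3],0.8],
    [[0,0,-0.6],[2,30,-3],0.8],
    [[0,0,-0.6],[2,36,-3],0.8],
    [[0,0,-0.6],[2,37,-3],0.8],
    [[0,0,-0.6],[2,37,-3],0.8]
  ]
}}

```text
time: 10.65
eef_pos: [0.6477, 0.0316, 0.1251]
tcp_rot: [-0.707, -0.016, 0.01, 0.707]
contact_force: [-0.6, 0.1, -0.6]
opening: 0.202
```

Run:
```python
from h import *
to([.645,.033,.12],2.2)
snap("side","10")
crop("side","10",310,130,410,220,8)
```

```text
turn [-0.02 -0.04  0.48] shift [-2.7  5.1  1.5] pos [0.6477 0.0316 0.1251] t 10.65
```

View pics/side10_c310_130.png

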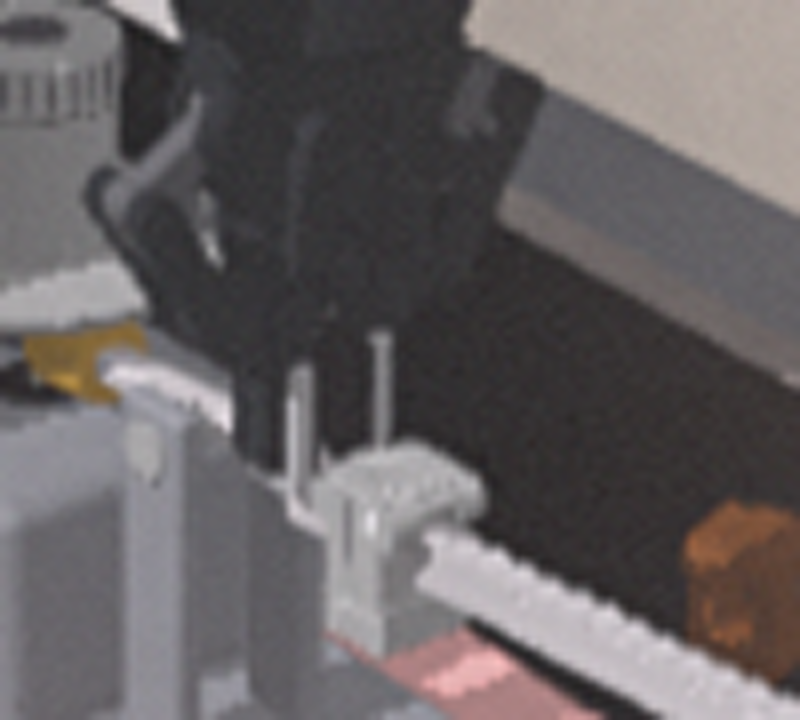

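Run:
```python
from h import *
s=ctrl.get_state();R=Ro.from_quat(s['tcp_rot']);p=s['eef_pos'];print(p,R.as_matrix().round(4).tolist(),s['contact_force'])
im=cv2.imread("pics/side10.png")
S=14;u0,v0=330,165
big=cv2.resize(im[v0:v0+40,u0:u0+50],None,fx=S,fy=S,interpolation=cv2.INTER_CUBIC)
def dot(X,c):
    u=proj("side",X);cv2.circle(big,(int((u[0]-u0+.5)*S),int((u[1]-v0+.5)*S)),3,c,-1)
for sx in(-1,1):
    for y in(0,-.02): dot(p+R.apply([sx*.0085,-.0025+y,-.011]),(0,255,0))
# poise corners: origin at 70 from pivot
piv=np.array([.6436,.0645,.125]);a=np.radians(2.2);ex=np.array([np.cos(a),np.sin(a),0]);ey=np.array([-np.sin(a),np.cos(a),0])
t=.07
def bp(x,y,z): # beam coords
    return piv+ex*x+ey*(y*np.cos(t)+z*np.sin(t)*0)+np.array([0,0,1])*(z-y*t)
for x in(-.015,.015):
    for y in(-.087,-.053):
        dot(bp(x,y,.01),(255,0,0)); 
for x in(-.004,.004):
    dot(bp(x,-.033,.0015),(0,0,255));dot(bp(x,-.1,0),(0,0,255))
cv2.imwrite("pics/ov10.png",big)
C=cloud("side",np.load("pics/side10.npy"))
for v in(178,182,186,190,192): print(v,[C[v,u].round(3).tolist() for u in(344,346,347,348,349,356,357,358)])
```

```text
[0.64819069 0.03151277 0.12591441] [[0.9992, 0.0097, -0.0377], [0.0377, 0.0005, 0.9993], [0.0097, -1.0, 0.0001]] [ 0.57935476 -0.74614132  0.39727289]
178 [[0.631, 0.025, 0.156], [0.635, 0.022, 0.156], [0.633, 0.016, 0.159], [0.639, 0.022, 0.154], [0.641, 0.021, 0.154], [0.657, 0.018, 0.151], [0.661, 0.02, 0.148], [0.663, 0.019, 0.148]]
182 [[0.63, 0.023, 0.148], [0.634, 0.021, 0.147], [0.634, 0.018, 0.148], [0.637, 0.019, 0.147], [0.64, 0.019, 0.146], [0.659, 0.02, 0.14], [0.661, 0.019, 0.14], [0.664, 0.021, 0.138]]
186 [[0.632, 0.025, 0.137], [0.635, 0.022, 0.137], [0.636, 0.02, 0.138], [0.637, 0.019, 0.138], [0.64, 0.02, 0.137], [0.65, 0.008, 0.139], [0.654, 0.011, 0.136], [0.653, 0.007, 0.138]]
190 [[0.635, 0.029, 0.125], [0.634, 0.021, 0.129], [0.636, 0.02, 0.129], [0.636, 0.017, 0.13], [0.632, 0.008, 0.135], [0.641, -0.003, 0.138], [0.64, -0.007, 0.14], [0.643, -0.008, 0.139]]
192 [[0.663, 0.066, 0.094], [0.643, 0.033, 0.115], [0.641, 0.026, 0.119], [0.642, 0.024, 0.12], [0.634, 0.01, 0.129], [0.634, -0.012, 0.139], [0.635, -0.013, 0.139], [0.638, -0.013, 0.138]]
```

View pics/ov10.png

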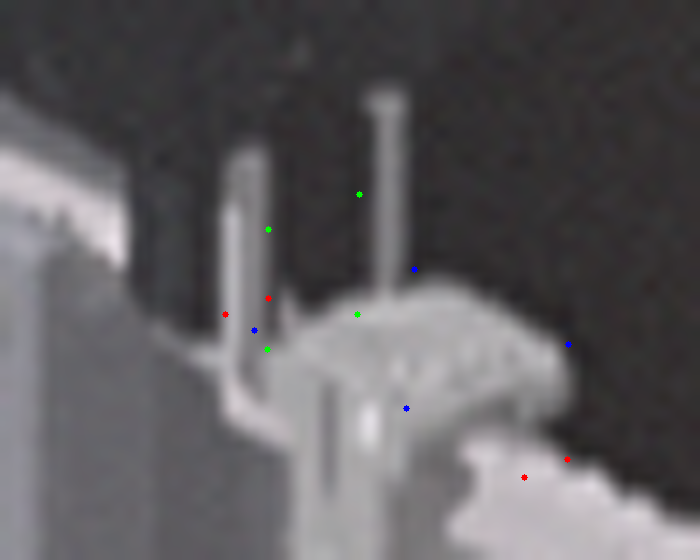

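Request:
{"api": "step_arm", "payload": {
  "rows": [
    [[0,0,0.3],[-1.5,1,0],0.8],
    [[0,0,0.5],[-2.5,3,0],0.8],
    [[0,0,0.5],[-2.5,5,0],0.8],
    [[0,0,0.5],[-2.5,5,0],0.8],
    [[0,0,0.5],[-2.5,5,0],0.8]
  ]
}}

```text
time: 11.12
eef_pos: [0.6458, 0.0314, 0.1213]
tcp_rot: [-0.707, -0.014, 0.013, 0.707]
contact_force: [0.6, -0.1, -0.1]
opening: 0.202
```

Run:
```python
from h import *
to([.6457,.0315,.121],2.2)
print(ctrl.get_state()['contact_force'])
```

```text
turn [ 0.   -0.04  0.09] shift [-0.1  0.3  0.1] pos [0.6458 0.0314 0.1213] t 11.1167
[ 0.58980568 -0.0566179  -0.06795275]
```

Request:
{"api": "step_arm", "payload": {
  "rows": [
    [[0,0,0],[0,0,-1.5],0.8],
    [[0,0,0],[0,0,-3],0.8],
    [[0,0,0],[0,0,-4.5],0.8],
    [[0,0,0],[0,0,-6],0.8],
    [[0,0,0],[0,0,-7.5],0.8],
    [[0,0,0],[0,0,-9],0.8],
    [[0,0,0],[0,0,-10.5],0.8],
    [[0,0,0],[0,0,-12],0.8],
    [[0,0,0],[0,0,-13.5],0.8],
    [[0,0,0],[0,0,-15],0.8]
  ]
}}

```text
time: 11.95
eef_pos: [0.6465, 0.0159, 0.1213]
tcp_rot: [0.707, 0.014, -0.013, -0.707]
contact_force: [-0.7, 0.2, -0.6]
opening: 0.203
```

Run:
```python
from h import *
print(ctrl.get_state()['contact_force'])
snap("side","11")
crop("side","11",310,130,410,220,8)
```

```text
[-0.67996765  0.22626276 -0.58061736]
```

View pics/side11_c310_130.png

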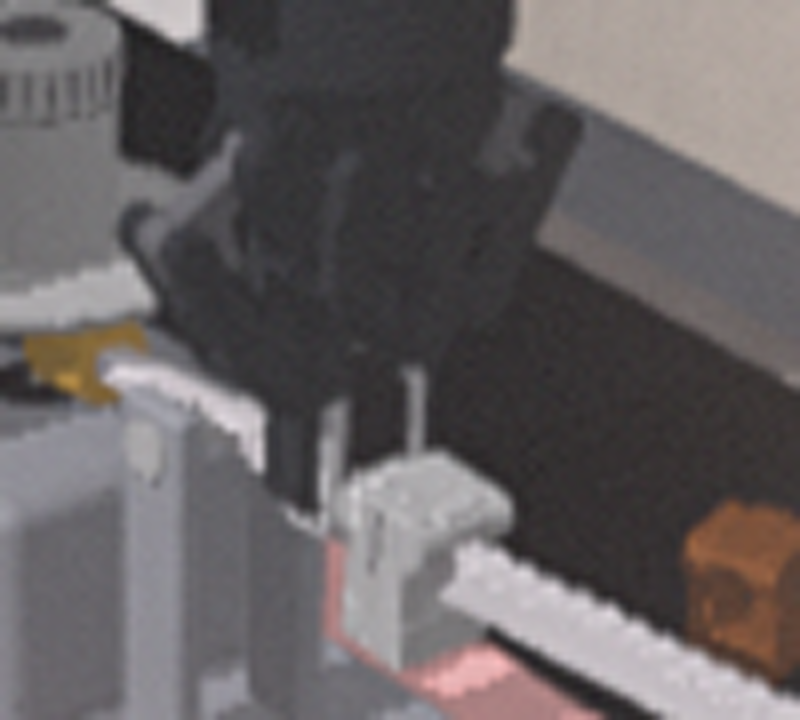

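Request:
{"api": "step_arm", "payload": {
  "rows": [
    [[0,0,0],[0,0,-2],0.8],
    [[0,0,0],[0,0,-4],0.8],
    [[0,0,0],[0,0,-6],0.8],
    [[0,0,0],[0,0,-8],0.8],
    [[0,0,0],[0,0,-10],0.8],
    [[0,0,0],[0,0,-12],0.8],
    [[0,0,0],[0,0,-14],0.8],
    [[0,0,0],[0,0,-16],0.8],
    [[0,0,0],[0,0,-18],0.8],
    [[0,0,0],[0,0,-20],0.8]
  ]
}}

```text
time: 12.83
eef_pos: [0.6472, -0.0041, 0.1213]
tcp_rot: [0.707, 0.014, -0.013, -0.707]
contact_force: [-0.4, 0.1, -0.3]
opening: 0.199
```

Request:
{"api": "step_arm", "payload": {
  "rows": [
    [[0,0,0],[0,0,-2],0.8],
    [[0,0,0],[0,0,-4],0.8],
    [[0,0,0],[0,0,-6],0.8],
    [[0,0,0],[0,0,-8],0.8],
    [[0,0,0],[0,0,-10],0.8],
    [[0,0,0],[0,0,-12],0.8],
    [[0,0,0],[0,0,-14],0.8],
    [[0,0,0],[0,0,-16],0.8],
    [[0,0,0],[0,0,-18],0.8],
    [[0,0,0],[0,0,-20],0.8]
  ]
}}

```text
time: 13.67
eef_pos: [0.648, -0.024, 0.1214]
tcp_rot: [0.707, 0.014, -0.013, -0.707]
contact_force: [0.9, -0.5, 0.7]
opening: 0.201
```

Run:
```python
from h import *
print(ctrl.get_state()['contact_force'])
snap("side","12")
crop("side","12",310,120,470,280,5)
```

```text
[ 0.89601162 -0.54213987  0.66307776]
```

View pics/side12_c310_120.png

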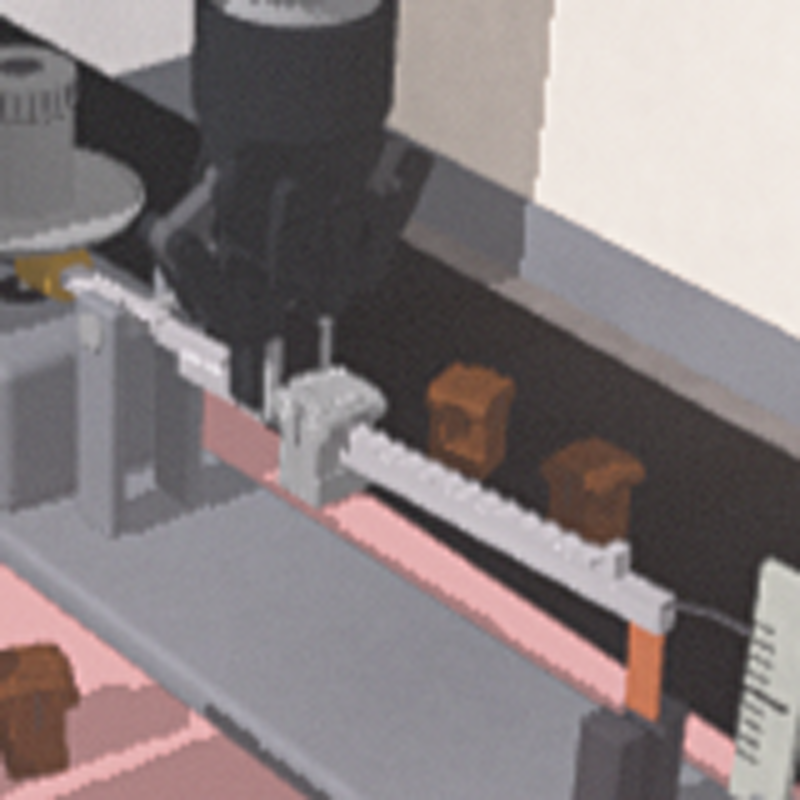

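Request:
{"api": "step_arm", "payload": {
  "rows": [
    [[0,0,0],[0,0,-2],0.8],
    [[0,0,0],[0,0,-4],0.8],
    [[0,0,0],[0,0,-6],0.8],
    [[0,0,0],[0,0,-8],0.8],
    [[0,0,0],[0,0,-10],0.8],
    [[0,0,0],[0,0,-12],0.8],
    [[0,0,0],[0,0,-13],0.8],
    [[0,0,0],[0,0,-8],0.8],
    [[0,0,0],[0,0,-3],0.8],
    [[0,0,0],[0,0,-3],0.8]
  ]
}}

```text
time: 14.55
eef_pos: [0.6479, -0.0256, 0.1213]
tcp_rot: [-0.707, -0.014, 0.013, 0.707]
contact_force: [0.3, 0.9, -0.3]
opening: 0.201
```

Run:
```python
from h import *
print(ctrl.get_state()['contact_force'])
snap("side","13")
crop("side","13",310,120,470,280,5)
crop("side","13",425,215,485,290,8)
```

```text
[ 0.33536225  0.90688336 -0.32971047]
```

View pics/side13_c310_120.png

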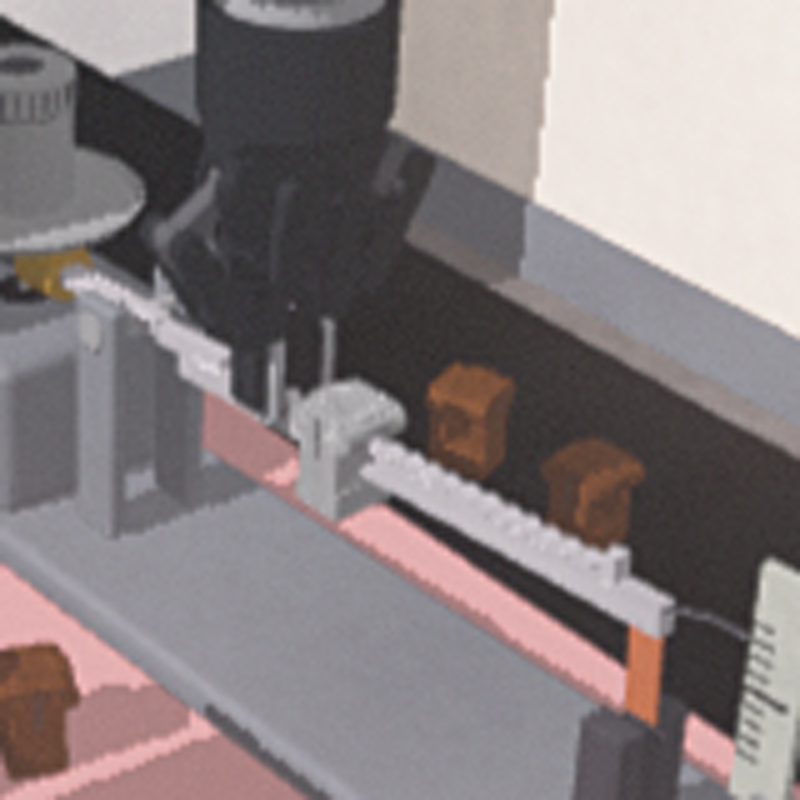

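View pics/side13_c425_215.png

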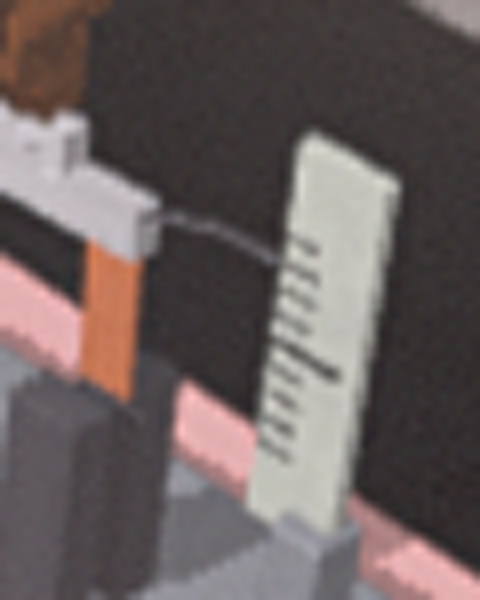

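```bash
cat >> h.py <<'E'
def track(tag,ref="0"):
    a=cv2.imread(f"pics/side{ref}.png",0).astype(np.float32);b=cv2.imread(f"pics/side{tag}.png",0).astype(np.float32)
    # beam end patch in ref frame 0 around proj
    T=a[244:272,426:446]
    W=b[220:290,416:456]
    r=cv2.matchTemplate(W,T,cv2.TM_CCOEFF_NORMED);_,mx,_,(x,y)=cv2.minMaxLoc(r)
    yy=r[y-1:y+2,x] if 0<y<r.shape[0]-1 else None
    s=0 if yy is None else (yy[0]-yy[2])/(2*(yy[0]-2*yy[1]+yy[2]))
    return y+s+220-244,x+416-426,mx
E
python3 - <<'E'
from h import *
for t in("0","3","4","5","6","7","8","9","10","11","12","13"): print(t,track(t))
E
```

```text
0 (np.float32(0.008544922), 0, 1.0)
3 (np.float32(-0.12466431), 0, 0.8962802290916443)
4 (np.float32(0.0032806396), 0, 0.9991175532341003)
5 (np.float32(-0.7768707), 1, 0.7881466746330261)
6 (np.float32(7.0029144), -7, 0.6563510298728943)
7 (np.float32(6.9841614), -7, 0.6599263548851013)
8 (np.float32(7.0179443), -7, 0.6603391766548157)
9 (np.float32(7.006363), -7, 0.660251259803772)
10 (np.float32(7.012924), -7, 0.6601312756538391)
11 (np.float32(7.020233), -7, 0.660031795501709)
12 (np.float32(9.767654), -1, 0.6729221343994141)
13 (np.float32(10.063538), -1, 0.6844525337219238)
```

```bash
cat >> h.py <<'E'
def track2(tag,ref="8"):
    a=cv2.imread(f"pics/side{ref}.png").astype(np.float32);b=cv2.imread(f"pics/side{tag}.png").astype(np.float32)
    y0=int(track2.y0);T=a[y0:y0+14,433:447]
    W=b[y0-6:y0+14+26,431:449]
    r=cv2.matchTemplate(W,T,cv2.TM_CCOEFF_NORMED);_,mx,_,(x,y)=cv2.minMaxLoc(r)
    s=0
    if 0<y<r.shape[0]-1:
        q=r[y-1:y+2,x];s=(q[0]-q[2])/(2*(q[0]-2*q[1]+q[2]))
    return round(float(y+s-6),2),x-2,round(float(mx),3)
track2.y0=234
E
python3 - <<'E'
from h import *
crop("side","8",420,225,460,260,12)
for t in("0","3","4","5","6","7","8","9","10","11","12","13"): print(t,track2(t))
for d in(0,.02,.0458,.07): print(d,proj("side",[.655,-.257,.125+d*.32]), proj("side",[.655,-.207,.125+d*.27]))
E
```

```text
0 (9.18, -1, 0.789)
3 (10.3, 1, 0.714)
4 (9.18, -1, 0.788)
5 (5.69, -1, 0.928)
6 (0.23, 0, 0.991)
7 (0.04, 0, 0.999)
8 (0.04, 0, 1.0)
9 (0.05, 0, 0.999)
10 (0.04, 0, 0.999)
11 (0.04, 0, 0.999)
12 (1.91, 0, 0.99)
13 (2.65, 0, 0.978)
0 [455.01160105 254.49553938] [433.56754966 240.50234024]
0.02 [455.46486486 251.38891794] [433.87057255 237.94583258]
0.0458 [456.0545272  247.34743558] [434.26414958 234.62534841]
0.07 [456.61275816 243.52138058] [434.63608932 231.48741125]
```

View pics/side8_c420_225.png

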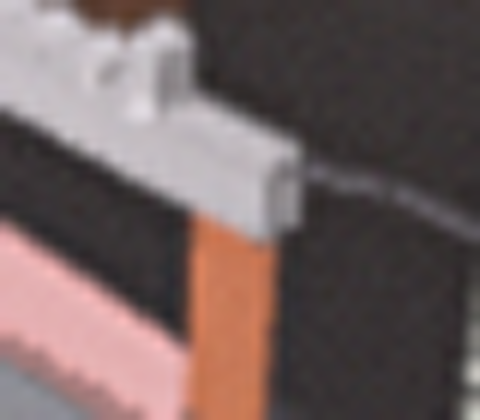

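Request:
{"api": "step_arm", "payload": {
  "rows": [
    [[0,0,0],[0,0,1],0.8],
    [[0,0,0],[0,0,1],0.8],
    [[0,0,0],[0,0,1],0.8],
    [[0,0,0],[0,0,1],0.8],
    [[0,0,0],[0,0,1],0.8],
    [[0,0,0],[0,0,1],0.8],
    [[0,0,0],[0,0,1],0.8],
    [[0,0,0],[0,0,1],0.8],
    [[0,0,0],[0,0,1],0.8],
    [[0,0,0],[0,0,1],0.8]
  ]
}}

```text
time: 15.43
eef_pos: [0.648, -0.0256, 0.1214]
tcp_rot: [-0.707, -0.014, 0.013, 0.707]
contact_force: [-0.0, -0.3, 0.3]
opening: 0.199
```

Run:
```python
from h import *
snap("side","14");print(track2("14"))
snap("side","15");print(track2("15"))
C=cloud("side",np.load("pics/side15.npy"));z=C[...,2];m=(z>.130)&(z<.155)&(C[...,1]<-.03)&(C[...,1]>-.12)&(abs(C[...,0]-.648)<.018)
P=C[m];m2=P[:,2]>np.percentile(P[:,2],40);print('poise',P[m2].mean(0),np.percentile(P[m2],[2,98],axis=0))
```

```text
(2.2, 0, 0.987)
(2.19, 0, 0.987)
poise [ 0.64748947 -0.05643473  0.14252831] [[ 0.63207531 -0.08193614  0.13757252]
 [ 0.66467227 -0.03089733  0.15372063]]
```

Request:
{"api": "step_arm", "payload": {
  "rows": [
    [[0,0,0],[0,0,-3],0.8],
    [[0,0,0],[0,0,-6],0.8],
    [[0,0,0],[0,0,-8],0.8],
    [[0,0,0],[0,0,-10],0.8],
    [[0,0,0],[0,0,-12],0.8],
    [[0,0,0],[0,0,-14],0.8],
    [[0,0,0],[0,0,-16],0.8],
    [[0,0,0],[0,0,-18],0.8],
    [[0,0,0],[0,0,-20],0.8],
    [[0,0,0],[0,0,-22],0.8]
  ]
}}

```text
time: 16.37
eef_pos: [0.6489, -0.0477, 0.1214]
tcp_rot: [-0.707, -0.014, 0.013, 0.707]
contact_force: [-0.2, 1.8, -0.2]
opening: 0.199
```

Request:
{"api": "step_arm", "payload": {
  "rows": [
    [[0,0,0],[0,0,-2],0.8],
    [[0,0,0],[0,0,-4],0.8],
    [[0,0,0],[0,0,-6],0.8],
    [[0,0,0],[0,0,-8],0.8],
    [[0,0,0],[0,0,-9.5],0.8],
    [[0,0,0],[0,0,-10],0.8],
    [[0,0,0],[0,0,-8],0.8],
    [[0,0,0],[0,0,-4],0.8],
    [[0,0,0],[0,0,2],0.8],
    [[0,0,0],[0,0,2],0.8]
  ]
}}

```text
time: 17.2
eef_pos: [0.6487, -0.0443, 0.1213]
tcp_rot: [-0.707, -0.014, 0.013, 0.707]
contact_force: [0.4, -0.6, -0.4]
opening: 0.197
```

Request:
{"api": "step_arm", "payload": {
  "rows": [
    [[0,0,0],[0,0,0],0.8],
    [[0,0,0],[0,0,0],0.8],
    [[0,0,0],[0,0,0],0.8],
    [[0,0,0],[0,0,0],0.8],
    [[0,0,0],[0,0,0],0.8],
    [[0,0,0],[0,0,0],0.8],
    [[0,0,0],[0,0,0],0.8],
    [[0,0,0],[0,0,0],0.8],
    [[0,0,0],[0,0,0],0.8],
    [[0,0,0],[0,0,0],0.8]
  ]
}}

```text
time: 18.03
eef_pos: [0.6488, -0.0456, 0.1214]
tcp_rot: [-0.707, -0.014, 0.013, 0.707]
contact_force: [-0.1, 0.2, -0.3]
opening: 0.205
```

Run:
```python
from h import *
snap("side","16");print(track2("16"))
crop("side","16",310,120,470,280,5)
crop("side","16",430,225,480,285,10)
```

```text
(7.05, -1, 0.885)
```

View pics/side16_c310_120.png

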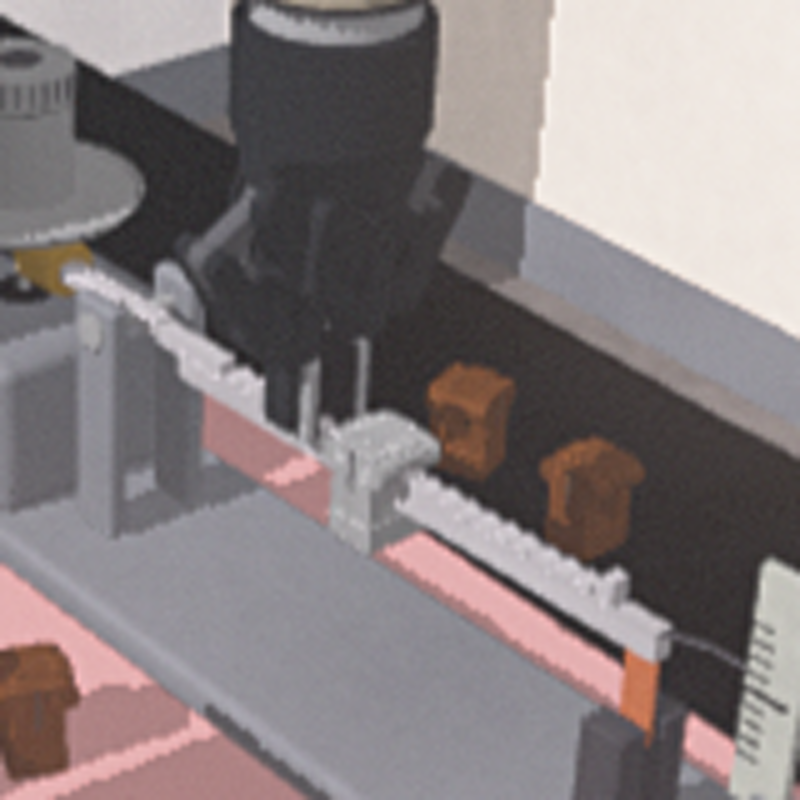

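View pics/side16_c430_225.png

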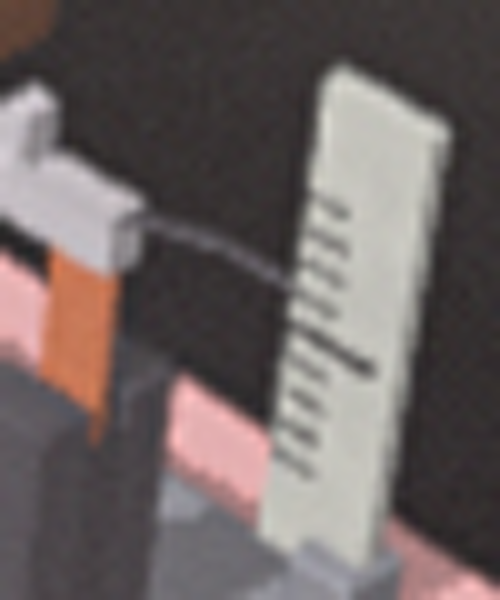

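```bash
cat >> h.py <<'E'
def edges(tag):
    g=cv2.imread(f"pics/side{tag}.png",0).astype(float)
    out=[]
    for c in range(437,443):
        col=g[225:262,c]
        i=np.argmax(col>115);v=225+i-1+(115-col[i-1])/(col[i]-col[i-1]);out.append(v)
    rid=[]
    for c in range(446,458):
        col=g[228:275,c]-0
        d=cv2.GaussianBlur(col.reshape(-1,1),(1,3),0.7).ravel()
        lim=len(d)
        # ridge: local max before the plate
        k=[j for j in range(2,lim-2) if d[j]>d[j-1] and d[j]>=d[j+1] and d[j]>np.median(d[:lim])+8 and d[j]-min(d[j-2],d[j+2])>4]
        rid.append((c,[round(228+j+(d[j-1]-d[j+1])/(2*(d[j-1]-2*d[j]+d[j+1])),2) for j in k][:3]))
    return np.round(out,2),np.mean(out).round(3),rid
E
python3 - <<'E'
from h import *
for t in("0","4","8","10","14","15","16"):
    o,m,r=edges(t);print(t,o,m);print('   ',r)
g=cv2.imread("pics/side16.png",0)
print('   ',list(range(452,472)))
for v in range(240,276): print(v,g[v,452:472])
E
```

```text
0 [242.57 243.29 243.82 244.29 244.95 245.75] 244.109
    [(446, [np.float64(249.77), np.float64(269.17)]), (447, [np.float64(249.87), np.float64(268.11)]), (448, [np.float64(250.21), np.float64(265.31)]), (449, [np.float64(250.75), np.float64(265.34), np.float64(268.94)]), (450, [np.float64(250.83), np.float64(266.39)]), (451, [np.float64(251.11), np.float64(267.14), np.float64(270.05)]), (452, [np.float64(251.89), np.float64(267.4)]), (453, [np.float64(252.26), np.float64(268.33)]), (454, [np.float64(252.99), np.float64(269.29), np.float64(271.68)]), (455, [np.float64(253.66), np.float64(269.48)]), (456, [np.float64(254.17), np.float64(271.43)]), (457, [np.float64(254.84)])]
4 [242.56 243.28 243.82 244.28 244.95 245.75] 244.107
    [(446, [np.float64(249.75), np.float64(262.3), np.float64(268.87)]), (447, [np.float64(249.88), np.float64(268.03)]), (448, [np.float64(250.23), np.float64(265.05), np.float64(267.71)]), (449, [np.float64(250.69), np.float64(265.33), np.float64(268.78)]), (450, [np.float64(250.86), np.float64(266.32), np.float64(269.22)]), (451, [np.float64(251.15), np.f
[... 6623 characters left out ...]
 43]
268 [191 193 195 191 148 158 187 141 115 149 197 194 191 191 194 194 176 139
  57  43]
269 [188 190 192 193 188 152 180 189 160 152 195 197 192 191 193 193 162 129
  54  43]
270 [190 190 190 192 190 142 136 173 183 194 197 196 195 190 194 191 151 109
  52  45]
271 [190 192 190 190 193 184 165 144 151 183 196 196 197 197 194 193 148 106
  49  49]
272 [182 192 191 192 193 192 191 184 147 167 192 194 195 195 196 189 137  83
  45  46]
273 [149 180 191 191 195 191 192 194 191 191 191 193 196 195 196 179 140  67
  41  49]
274 [138 146 180 183 193 193 192 190 192 193 190 192 193 197 196 178 136  62
  48  47]
275 [125 135 140 147 193 193 192 194 193 189 191 193 194 196 197 166 131  56
  38  45]
```

Request:
{"api": "step_arm", "payload": {
  "rows": [
    [[0,0,0],[0,0,-3],0.8],
    [[0,0,0],[0,0,-6],0.8],
    [[0,0,0],[0,0,-9],0.8],
    [[0,0,0],[0,0,-11],0.8],
    [[0,0,0],[0,0,-13],0.8],
    [[0,0,0],[0,0,-15],0.8],
    [[0,0,0],[0,0,-17],0.8],
    [[0,0,0],[0,0,-19],0.8],
    [[0,0,0],[0,0,-21],0.8],
    [[0,0,0],[0,0,-22.5],0.8]
  ]
}}

```text
time: 18.92
eef_pos: [0.6497, -0.0681, 0.1214]
tcp_rot: [-0.707, -0.014, 0.013, 0.707]
contact_force: [-0.1, 2.5, 0.2]
opening: 0.201
```

Request:
{"api": "step_arm", "payload": {
  "rows": [
    [[0,0,0],[0,0,0],0.8],
    [[0,0,0],[0,0,2],0.8],
    [[0,0,0],[0,0,7],0.8],
    [[0,0,0],[0,0,12],0.8],
    [[0,0,0],[0,0,12],0.8],
    [[0,0,0],[0,0,12],0.8],
    [[0,0,0],[0,0,12],0.8],
    [[0,0,0],[0,0,12],0.8],
    [[0,0,0],[0,0,12],0.8],
    [[0,0,0],[0,0,12],0.8]
  ]
}}

```text
time: 19.75
eef_pos: [0.6492, -0.0562, 0.1214]
tcp_rot: [0.707, 0.014, -0.013, -0.707]
contact_force: [0.2, 0.1, -0.3]
opening: 0.205
```

Request:
{"api": "step_arm", "payload": {
  "rows": [
    [[0,0,0],[0,0,0],0.8],
    [[0,0,0],[0,0,0],0.8],
    [[0,0,0],[0,0,0],0.8],
    [[0,0,0],[0,0,0],0.8],
    [[0,0,0],[0,0,0],0.8],
    [[0,0,0],[0,0,0],0.8],
    [[0,0,0],[0,0,0],0.8],
    [[0,0,0],[0,0,0],0.8]
  ]
}}

```text
time: 20.42
eef_pos: [0.6492, -0.0561, 0.1214]
tcp_rot: [-0.707, -0.014, 0.013, 0.707]
contact_force: [-0.2, 0.6, 0.2]
opening: 0.198
```

Run:
```python
from h import *
snap("side","17");o,m,r=edges("17");print(m,[ (c,v[:1]) for c,v in r]); print(track2("17"))
crop("side","17",310,120,470,280,5)
crop("side","17",430,225,480,285,10)
```

```text
244.688 [(446, [np.float64(250.18)]), (447, [np.float64(250.69)]), (448, [np.float64(250.91)]), (449, [np.float64(251.1)]), (450, [np.float64(251.81)]), (451, [np.float64(251.86)]), (452, [np.float64(252.33)]), (453, [np.float64(252.98)]), (454, [np.float64(253.69)]), (455, [np.float64(254.26)]), (456, [np.float64(254.93)]), (457, [np.float64(255.53)])]
(9.8, -1, 0.764)
```

View pics/side17_c310_120.png

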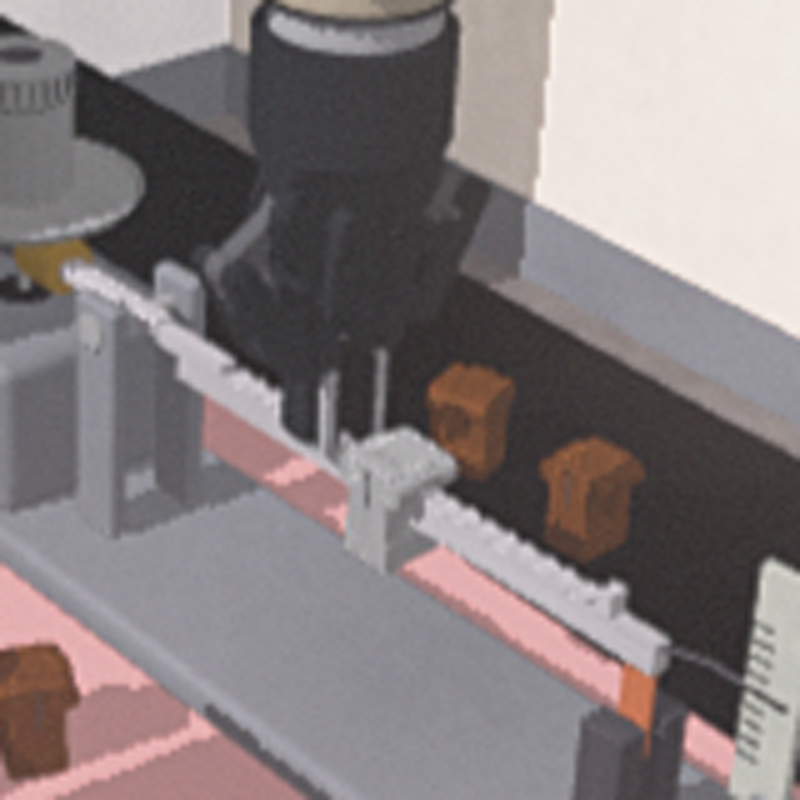

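View pics/side17_c430_225.png

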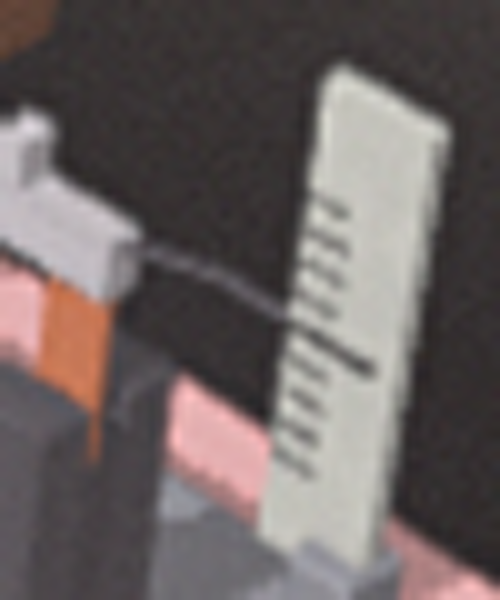

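Request:
{"api": "step_arm", "payload": {
  "rows": [
    [[0,0,0],[0,-3,0],0.8],
    [[0,0,0],[0,-8,0],0.8],
    [[0,0,0],[0,-15,0],0.8],
    [[0,0,0],[0,-25,0],0.8],
    [[0,0,0],[0,-40,0],0.8],
    [[0,0,0],[0,-60,0],0.8],
    [[0,0,0],[0,-80,0],0.8],
    [[0,0,0],[0,-100,0],0.8],
    [[0,0,0],[0,-110,0],0.8],
    [[0,0,0],[0,-110,0],0.8]
  ]
}}

```text
time: 21.3
eef_pos: [0.6508, -0.0565, 0.2362]
tcp_rot: [0.708, 0.017, -0.01, -0.706]
contact_force: [0.7, -0.3, -0.1]
opening: 0.201
```

Request:
{"api": "step_arm", "payload": {
  "rows": [
    [[0,0,0],[-30,-20,0],0.8],
    [[0,0,0],[-60,-40,0],0.8],
    [[0,0,0],[-90,-50,0],0.8],
    [[0,0,0],[-120,-50,0],0.8],
    [[0,0,0],[-130,-50,0],0.8],
    [[0,0,0],[-130,-50,0],0.8],
    [[0,0,0],[-130,-50,0],0.8],
    [[0,0,0],[-130,-50,0],0.8],
    [[0,0,0],[-130,-50,0],0.8],
    [[0,0,0],[-130,-50,0],0.8]
  ]
}}

```text
time: 22.13
eef_pos: [0.5198, -0.061, 0.2805]
tcp_rot: [-0.707, -0.014, 0.013, 0.707]
contact_force: [-0.1, 0.7, 0.2]
opening: 0.201
```

Run:
```python
from h import *
for t in("18","19"):
    snap("side",t);o,m,r=edges(t);print(m,[ (c,v[:1]) for c,v in r][6:])
crop("side","18",150,60,480,320,2.4)
crop("side","18",430,225,480,285,10)
panz("side","18")
```

```text
244.688 [(452, [np.float64(252.23)]), (453, [np.float64(252.95)]), (454, [np.float64(253.7)]), (455, [np.float64(254.33)]), (456, [np.float64(254.91)]), (457, [np.float64(255.55)])]
244.687 [(452, [np.float64(252.25)]), (453, [np.float64(252.98)]), (454, [np.float64(253.73)]), (455, [np.float64(254.28)]), (456, [np.float64(254.92)]), (457, [np.float64(255.44)])]
pan z 0.14929602270885384 319
lid z 0.21142711424143576 9
```

View pics/side18_c150_60.png

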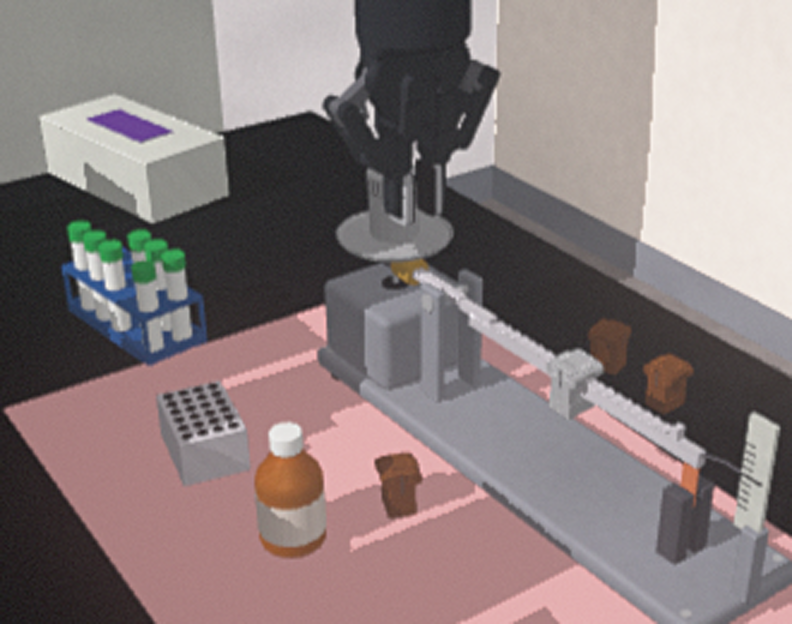

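The picture shows the jar upright on the pan (behind the gripper at about 390,200), the poise seated at about (577,375), and the pointer line running onto the long centre mark at about (752,482). The beam edge sits at 244.69 px in both frames, so the beam is still, and the gripper is clear. I am handing in.

```bash
python3 -c "
from plant import ctrl
print(ctrl.sign_off())"
```

```text
the job is handed in; nothing more can be done
None
```

The jar stands upright on the pan and the poise sits in what I make the 160 mm notch, with the pointer at rest about 0.3 notch below the centre mark. I handed in at about 22 s.

- **Jar:** I gripped it by the lid, lowered the pan gently onto its lower stop, and let go. The last picture shows it upright on the pan, partly hidden behind the gripper.
- **Poise:** I pushed it outward at no more than about 36 mm/s with the two open fingertips straddling the beam. That briefly exceeded the 30 mm/s guide, but only while approaching it; I pushed at up to about 24 mm/s. Forces read 1–2.5 N, and it was never gripped. I worked out the notch from how far I pushed, not by counting notches in a picture.
- **Choice of notch:** At 150 mm the pointer rested about 0.7 notch above centre; at 160 mm it rests about 0.3 notch below, so 160 mm is nearer.
- **Stillness:** The beam edge stayed within 0.001 px between the final two pictures, with the robot clear of everything.
- **Where checks disagreed:** Reading the scale plate directly put the pointer almost exactly on the centre mark, while the beam-edge measurement said about 0.3 notch low. I put this down to parallax; both favour 160 mm. An earlier image-matching method failed and I dropped it.
- **Other things:** The block, bottle, rack and brown look-alikes look undisturbed in the last side picture.

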